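# Pack the travel spice rack and lock its retaining bar

### The job

Pack the spices for the road: pull up the rack's red spring knob and twist it a quarter turn into its rest notch so that it stays up by itself, slide the retaining bar right back, then lift every spice tin off the lazy Susan and push each one fully home, upright, in a sleeve of its own. When all are in, slide the bar forward over their lids as far as it goes and turn the knob back so that its pin drops fully into the bar and locks it. The big food tin stays standing on the lazy Susan, and nothing round about is to be knocked over.

Things in the scene. Friction and masses are not known exactly. Their poses are not given: they have to be found in the camera images.
- rack: Travel spice rack of pale wood, fixed to the worktop: base 155 x 292 mm, an 18 mm cheek 98 mm high at each end, on short feet, four metal sleeves in a row between. Origin on the underside below the middle of the row; +z up, +y along the row towards the red spring knob, +x to the back, where the spoon trough is. Heading (yaw) varies by up to 15 degrees.
- sleeve1 (a point): Sleeve 1 of 4, counted towards the knob, 62 mm apart along the rack's y: centre of its inner floor, 20 mm above the worktop. Upright round tube, bore 49 mm, 34 mm deep; rim (61 mm outside) 54 mm above the worktop, its top 8 mm flare open to 55 mm. Empty at the start. A tin fully home stands on this floor, its lid top 78 mm above the worktop.
- sleeve2 (a point): Sleeve 2 of 4, counted towards the knob, 62 mm apart along the rack's y: centre of its inner floor, 20 mm above the worktop. Upright round tube, bore 49 mm, 34 mm deep; rim (61 mm outside) 54 mm above the worktop, its top 8 mm flare open to 55 mm. Empty at the start. A tin fully home stands on this floor, its lid top 78 mm above the worktop.
- sleeve3 (a point): Sleeve 3 of 4, counted towards the knob, 62 mm apart along the rack's y: centre of its inner floor, 20 mm above the worktop. Upright round tube, bore 49 mm, 34 mm deep; rim (61 mm outside) 54 mm above the worktop, its top 8 mm flare open to 55 mm. Empty at the start. A tin fully home stands on this floor, its lid top 78 mm above the worktop.
- sleeve4 (a point): Sleeve 4 of 4, counted towards the knob, 62 mm apart along the rack's y: centre of its inner floor, 20 mm above the worktop. Upright round tube, bore 49 mm, 34 mm deep; rim (61 mm outside) 54 mm above the worktop, its top 8 mm flare open to 55 mm. Empty at the start. A tin fully home stands on this floor, its lid top 78 mm above the worktop.
- bar (a joint): Slide of the steel retaining bar (24 mm wide, 6 mm thick, underside 82.5 mm above the worktop) along the rack's +x: 0 m = forward stop, over the row (start, locked by the pin), 0.08 = right back against its stop, clear of the sleeves. Takes 2 to 3 N and stays where left. Forward, it passes 4.5 mm above lids of tins fully home; a tin standing higher stops it.
- bar_tab (a point): Point in the black grip ridge on the middle of the bar, moving with it, 100.5 mm above the worktop. The ridge is 12 mm wide (rack x), 50 mm long (rack y) and stands on the bar's top, from 88.5 to 108.5 mm above the worktop. Grip it across its 12 mm from above.
- plunger (a joint): Lift of the spring plunger (red knob and pin): 0 m = pin down in the bar's hole, 0.017 = top stop. Spring: 4 N down at 0, 8 N at 0.010. A cross pin in a deep slot stops turning below 0.012; at 0.013 to 0.016 it turns freely. Let go after a quarter turn it stays in the shallow rest notch at about 0.0095, pin clear of the bar. Let down with the bar not forward, it stops on the bar at about 0.007.
- knob (a joint): Turn of the red wing knob about the vertical, rad, counter-clockwise from above: 0 = wing along the rack's x (locked, start), +1.57 or -1.57 = along the rack's y (rest notch, either way will do). Stops at +-1.7. It settles into slot or notch from within about 0.15.
- knob_grip (a point): Grip point of the red wing knob on its vertical axis, 170 mm from the rack's origin along its +y; moves and turns with it, own x along the wing. Wing 36 mm long, 12 mm thick, 25 mm tall: with the pin down from 118 to 143 mm above the worktop, this point at 135 mm. Under it a 24 mm square steel collar reaches up to 110 mm.
- lazy_susan: Lazy Susan: its fixed foot, origin on the underside at the centre. On it a round wooden turntable of 310 mm diameter, flat, without a lip, top 34 mm above the worktop, that spins freely about the vertical with hardly any friction and goes on turning for some seconds when knocked. Its centre is also the centre of the turntable.
- spice_red: Small round spice tin, bare metal with a red band and a red spot on its steel screw lid; 46 mm diameter, 58 mm tall, 0.06 to 0.13 kg; origin at the centre of its underside, +z up through the lid. Starts standing on the turntable some 92 mm from its centre; may be absent.
- spice_yellow: Small round spice tin, bare metal with a yellow band and a yellow spot on its steel screw lid; 46 mm diameter, 58 mm tall, 0.06 to 0.13 kg; origin at the centre of its underside, +z up through the lid. Starts standing on the turntable some 92 mm from its centre; may be absent.
- spice_green: Small round spice tin, bare metal with a green band and a green spot on its steel screw lid; 46 mm diameter, 58 mm tall, 0.06 to 0.13 kg; origin at the centre of its underside, +z up through the lid. Starts standing on the turntable some 92 mm from its centre; may be absent.
- spice_blue: Small round spice tin, bare metal with a blue band and a blue spot on its steel screw lid; 46 mm diameter, 58 mm tall, 0.06 to 0.13 kg; origin at the centre of its underside, +z up through the lid. Starts standing on the turntable some 92 mm from its centre; may be absent.
- food_tin: Big food tin with a pictured label, 76 mm diameter, 58 mm tall, near the middle of the turntable, where it stays. Origin at the centre of its underside.
- honey: Honey jar with a white cap, 58 x 62 mm, 99 mm tall, at the back; bystander.
- mug: Blue mug, 84 x 117 mm, 100 mm tall, on the drying mat at the left; bystander.
- glass: Drinking glass, 80 mm diameter, 91 mm tall, at the back right; bystander.

How it is judged:
On the way, in this order (a step that is already met when the one before it is completed fails the run):
1. the knob is up in its rest notch, let go (value of joint plunger between 0.0075 and 0.0112 m and (value of joint knob above 1.3 rad or value of joint knob below -1.3 rad) and contact force between the fingers and knob below 0.1 N), for 0.3 s.
2. the retaining bar is slid right back (value of joint bar above 0.072 m), for 0.2 s.
3. every spice tin is fully home and upright in a sleeve (((horizontal distance between spice_red and sleeve1 below 0.005 m and z of spice_red in the frame of sleeve1 below 0.004 m and angle between spice_red's own z axis and vertical below 0.09 rad) or (horizontal distance between spice_red and sleeve2 below 0.005 m and z of spice_red in the frame of sleeve2 below 0.004 m and angle between spice_red's own z axis and vertical below 0.09 rad) or (horizontal distance between spice_red and sleeve3 below 0.005 m and z of spice_red in the frame of sleeve3 below 0.004 m and angle between spice_red's own z axis and vertical below 0.09 rad) or (horizontal distance between spice_red and sleeve4 below 0.005 m and z of spice_red in the frame of sleeve4 below 0.004 m and angle between spice_red's own z axis and vertical below 0.09 rad)) and ((horizontal distance between spice_yellow and sleeve1 below 0.005 m and z of spice_yellow in the frame of sleeve1 below 0.004 m and angle between spice_yellow's own z axis and vertical below 0.09 rad) or (horizontal distance between spice_yellow and sleeve2 below 0.005 m and z of spice_yellow in the frame of sleeve2 below 0.004 m and angle between spice_yellow's own z axis and vertical below 0.09 rad) or (horizontal distance between spice_yellow and sleeve3 below 0.005 m and z of spice_yellow in the frame of sleeve3 below 0.004 m and angle between spice_yellow's own z axis and vertical below 0.09 rad) or (horizontal distance between spice_yellow and sleeve4 below 0.005 m and z of spice_yellow in the frame of sleeve4 below 0.004 m and angle between spice_yellow's own z axis and vertical below 0.09 rad)) and ((horizontal distance between spice_green and sleeve1 below 0.005 m and z of spice_green in the frame of sleeve1 below 0.004 m and angle between spice_green's own z axis and vertical below 0.09 rad) or (horizontal distance between spice_green and sleeve2 below 0.005 m and z of spice_green in the frame of sleeve2 below 0.004 m and angle between spice_green's own z axis and vertical below 0.09 rad) or (horizontal distance between spice_green and sleeve3 below 0.005 m and z of spice_green in the frame of sleeve3 below 0.004 m and angle between spice_green's own z axis and vertical below 0.09 rad) or (horizontal distance between spice_green and sleeve4 below 0.005 m and z of spice_green in the frame of sleeve4 below 0.004 m and angle between spice_green's own z axis and vertical below 0.09 rad)) and ((horizontal distance between spice_blue and sleeve1 below 0.005 m and z of spice_blue in the frame of sleeve1 below 0.004 m and angle between spice_blue's own z axis and vertical below 0.09 rad) or (horizontal distance between spice_blue and sleeve2 below 0.005 m and z of spice_blue in the frame of sleeve2 below 0.004 m and angle between spice_blue's own z axis and vertical below 0.09 rad) or (horizontal distance between spice_blue and sleeve3 below 0.005 m and z of spice_blue in the frame of sleeve3 below 0.004 m and angle between spice_blue's own z axis and vertical below 0.09 rad) or (horizontal distance between spice_blue and sleeve4 below 0.005 m and z of spice_blue in the frame of sleeve4 below 0.004 m and angle between spice_blue's own z axis and vertical below 0.09 rad))), for 0.3 s.
4. the bar is forward over the lids (value of joint bar below 0.004 m), for 0.2 s.
At the end, for the whole second after the job is handed in: Each spice tin present is in a sleeve (axis within 5 mm, underside within 4 mm of the floor, upright within 0.09 rad); bar within 4 mm of its forward stop; plunger within 3 mm of fully down; food tin upright and still on the turntable within 130 mm of its centre (all of step 3 and value of joint bar below 0.004 m and value of joint plunger below 0.003 m and horizontal distance between food_tin and lazy_susan below 0.13 m and angle between food_tin's own z axis and vertical below 0.12 rad and height (world z) of food_tin above 0.028 m and linear speed of food_tin below 0.03 m/s); the robot touches nothing.
It fails at once if a bystander is knocked over (angle between any of honey, mug, glass's own z axis and vertical above 0.6 rad).
Of spice_red, spice_yellow, spice_green, spice_blue only 3 to 4 are there at a start; the rules pass over those that are not, and their reading is None.
At some moment in a run one of spice_red, spice_yellow, spice_green, spice_blue may be knocked a few centimetres aside while the robot is not near it.
It also fails if it takes over 210 s, if anything falls off the work surface, if the arm or the gripper's body presses on something with over 40 N, if the wrist force passes 120 N, or if a joint passes its speed limit or range.

### The arm

A 6-joint arm with a two-finger parallel gripper is mounted at the origin on a cart in front of the work surface, level with it; the furniture and walls round the work are solid. World frame = base frame: x ahead of the robot, y to its left, z up, the work surface at z = 0. Lengths are in m, angles in rad, forces in N, time in s.
With the tool pointing down it reaches from about 0.35 to 0.975 m from the base axis. Payload 4.9 kg.
Tool frame: the origin (TCP) lies midway between the tips of the shut fingers; the grasp point (between the pads) lies 19 mm behind it; z points along the fingers, y is the line along which they close (so a half turn about z gives the same grasp; the last joint's range is limited). The gripper opens to 85 mm and grips with 20 to 120 N. Pads are 22 mm wide; open, the fingers measure 114 mm over their backs; the gripper's body (76 mm by 85 mm) begins 54 mm behind the grasp point. The pads swing forward as they close: fully open they stand 13 mm farther back than shut.
Start: joints at [1.125, 0.053, 1.613, -0, 1.476, -0.119], TCP at [0.201, 0.592, 0.231] pointing down, gripper open.
Joint ranges: [-3.01, 3.01], [-1.01, 2.22], [0.06, 2.58], [-1.02, 4.17], [0.09, 2.62], [-3.14, 3.14]. Speed limits (rad/s): [2.57, 2.57, 3.14, 3.14, 3.14, 3.14].

### API

Orientations are given as a unit quaternion [w, x, y, z].
In Python, from plant import manip gives the robot as it stands.
- The arm moves only by the tool carry_out, never from a script. Its argument "moves" is a list of rows, each a list of 7 numbers: the opening, from 0 (shut) to 1 (fully open), then the shift along the tool's x, y, z normalised to -1 to 1, where 1 is 0.4 m, then the turn, a rotation vector about the tool's x, y, z normalised to -1 to 1, where 1 is 0.5 rad. In form: [[grip, dx, dy, dz, rx, ry, rz], ...]. A call has 1 to 8 rows; each row is the pose to reach, as a shift and turn from the pose commanded when the call began, along the tool's axes at that moment; what a row does not reach only later rows make up. A row lasts 1/12 s, in which the tool goes at most 41.7 mm and 7.16 degrees, less where a joint would pass 70% of its speed; a pose out of reach is approached as far as the arm can. A call with a number of a shift or a turn outside -1 to 1 is refused whole. A call with a gripper value outside its range is refused whole. The fingers move at their own pace and stop on an object; the grip force is fixed at half the most. Time passes only in rows, so rows that repeat a pose let the fingers close. It gives the time, the measured TCP pose, the force and the opening at its end, in the units of the state.
- manip.state(): the state, without advancing time (a new reading comes with each control period).
- manip.grab_frame(name): name is "side" or "top"; returns the picture (400x640x3 uint8, red, green, blue); there is no depth.
- manip.camera_info(name): a dict with "intrinsics" (3x3 intrinsics, pixels), "extrinsics" (4x4, takes a point from world to camera coordinates). Camera axes: x right, y down, z forward; pixel columns grow to the right and rows downward; lengths in m; the calibration is good to about 2 mm. A picture is of the moment at which its call begins. camera_info takes no time and is no camera call.
- manip.job_done(): hands the job in, once; it reports no verdict.
The state is a dict: "time": time; "joint_pos": joint angles; "joint_vel": joint speeds; "joint_efforts": joint torques, N m; "tool_pos": TCP position; "tool_rot": TCP orientation; "contact_force": force on the tool from outside, world axes, zero at the start; "ft_torque": the same for the moment, N m; "gripper_width": opening from 0.0 (shut) to 1.0 (fully open).
Only numpy, scipy, OpenCV 4.12 (cv2) and the standard library are available. Lean on these libraries where they do the work, as an engineer would, in place of code of your own. Each camera call takes 0.05 s, during which the arm holds its last target. There are 200 camera calls.

## Working session

There is one attempt and no reset: what is moved stays moved. The work goes in short steps, Python scripts to look and compute and a tool call to move; the robot and the scene stay as the last step left them, time stands still between calls to the robot, and variables do not carry over. Pictures are saved under pics/ and viewed, on a budget of 14 in all, crops included, one or two more only if the job needs it, and the job is handed in when it is done.

Besides the shell and the picture viewer there is one more tool, called by a JSON object that holds its "method" and its "body". carry_out: Moves the arm, as the interface text tells. Scaled input: -1 to 1 covers 0.4 m each way for a shift and 0.5 rad each way for a turn. Its arguments: {"type":"object","properties":{"moves":{"type":"array"}},"required":["moves"]}

```bash
ls; mkdir -p pics; cat > look.py <<'E'
import cv2,sys
from plant import manip
for n in sys.argv[2:]:
    cv2.imwrite(f'pics/{sys.argv[1]}_{n}.png',manip.grab_frame(n)[:,:,::-1])
E
python3 look.py a top side; python3 - <<'E'
from plant import manip
print(manip.state())
for n in('top','side'):print(manip.camera_info(n))
E
```

```text
pics
{'time': 0.1, 'joint_pos': array([ 1.12504867e+00,  5.33213698e-02,  1.61415567e+00, -9.13425427e-06,
        1.47598762e+00, -1.19001907e-01]), 'joint_vel': array([ 0.00018732, -0.00269405, -0.00360434,  0.00026412,  0.00123646,
       -0.00018041]), 'joint_efforts': array([-1.44242513e-04, -3.94900274e+01, -3.71365535e+01, -7.36890433e-05,
        3.95922514e-03, -1.64724707e-05]), 'tool_pos': array([0.20036163, 0.59142239, 0.23016763]), 'tool_rot': array([-2.56439576e-04,  1.62646585e-01,  9.86683947e-01, -9.00202486e-04]), 'contact_force': array([0.00537859, 0.17279257, 0.47619146]), 'ft_torque': array([-0.00640786, -0.03388908,  0.02730295]), 'gripper_width': 0.9980549189611287}
{'intrinsics': array([[520.65418174,   0.        , 313.55796422],
       [  0.        , 520.65418174, 201.85338284],
       [  0.        ,   0.        ,   1.        ]]), 'extrinsics': array([[-0.22860925, -0.97339963,  0.01519795,  0.18324507],
       [-0.82240615,  0.18474645, -0.53806773,  0.56080922],
       [ 0.52094716, -0.13550615, -0.84276458,  1.58952256],
       [ 0.        ,  0.        ,  0.        ,  1.        ]])}
{'intrinsics': array([[374.8692155 ,   0.        , 318.64665722],
       [  0.        , 374.8692155 , 197.95589004],
       [  0.        ,   0.        ,   1.        ]]), 'extrinsics': array([[-0.98639838, -0.1629294 , -0.02173104,  0.62651132],
       [-0.08414581,  0.61409634, -0.78473254,  0.12112232],
       [ 0.14120096, -0.77223034, -0.61945347,  1.19294226],
       [ 0.        ,  0.        ,  0.        ,  1.        ]])}
```

View pics/a_top.png

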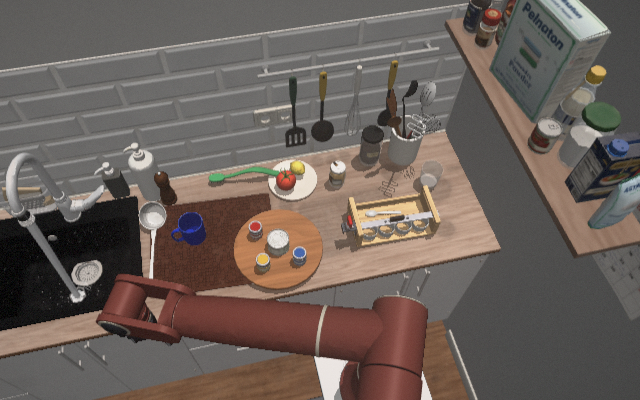

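View pics/a_side.png

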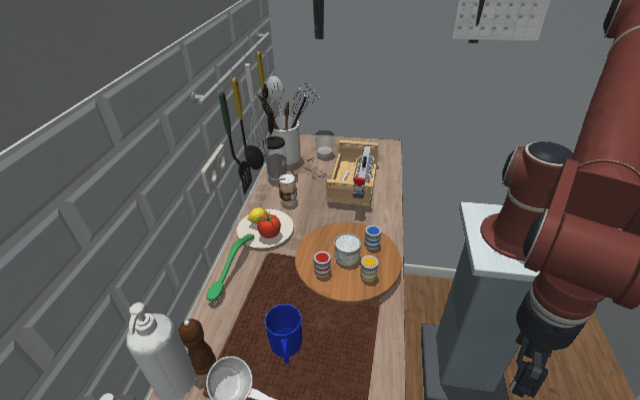

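```bash
python3 - <<'E'
import cv2,numpy as np
t=cv2.imread('pics/a_top.png');s=cv2.imread('pics/a_side.png')
a=cv2.resize(t[180:250,335:445],None,fx=7,fy=7,interpolation=cv2.INTER_CUBIC)
cv2.imwrite('pics/b.png',a)
b=cv2.resize(t[210:290,230:330],None,fx=4,fy=4,interpolation=cv2.INTER_CUBIC)
c=cv2.resize(s[135:215,310:410],None,fx=4,fy=4,interpolation=cv2.INTER_CUBIC)
d=cv2.resize(s[220:300,290:410],None,fx=3.33,fy=3.33,interpolation=cv2.INTER_CUBIC)
out=np.zeros((600,800,3),np.uint8);out[:320,:400]=b;out[:320,400:800]=c;h=min(266,d.shape[0]);out[330:330+h,:d.shape[1]]=d[:h]
cv2.imwrite('pics/c.png',out)
E
```

```text
(no output)
```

View pics/b.png

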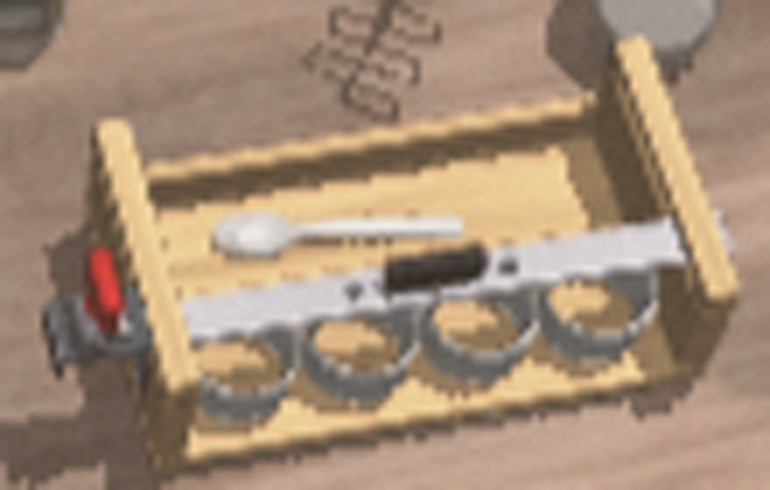

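View pics/c.png

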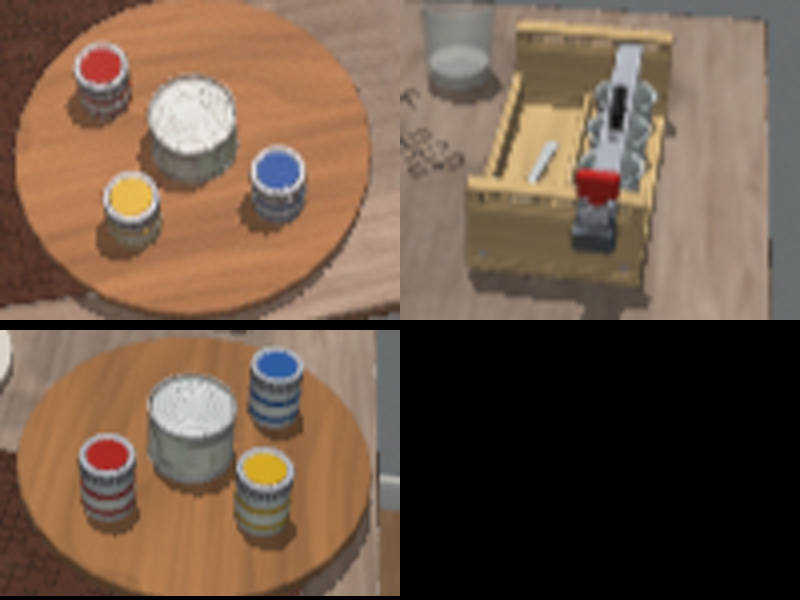

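```bash
cat > h.py <<'E'
import cv2,numpy as np
from scipy.optimize import least_squares
from scipy.spatial.transform import Rotation as Rn
from plant import manip
CI={n:manip.camera_info(n) for n in('top','side')}
def proj(n,P):
    E=CI[n]['extrinsics'];K=CI[n]['intrinsics'];P=np.atleast_2d(P)
    q=(P@E[:3,:3].T+E[:3,3])@K.T;return q[:,:2]/q[:,2:]
def ray(n,uv,z):
    E=CI[n]['extrinsics'];K=CI[n]['intrinsics'];R=E[:3,:3]
    d=R.T@np.linalg.solve(K,[*uv,1]);c=-R.T@E[:3,3];return c+d*(z-c[2])/d[2]
def seg(img,hue,roi,smin=120,vmin=60):  # img rgb ; centroid of largest blob
    x0,y0,x1,y1=roi;h=cv2.cvtColor(img[y0:y1,x0:x1],cv2.COLOR_RGB2HSV)
    H=h[...,0].astype(int);d=np.minimum(abs(H-hue),180-abs(H-hue))
    m=((d<9)&(h[...,1]>smin)&(h[...,2]>vmin)).astype(np.uint8)
    n,l,st,c=cv2.connectedComponentsWithStats(m)
    if n<2:return None,0
    i=1+np.argmax(st[1:,4]);return c[i]+[x0,y0],st[i,4]
def tri(uvs):
    def f(p):return np.concatenate([proj(n,p)[0]-uv for n,uv in uvs.items()])
    r=least_squares(f,[.6,0,.1]);return r.x,abs(r.fun).max()
HUE=dict(red=0,yellow=23,blue=110,green=60)
ROI=dict(top=(225,200,335,300),side=(280,215,410,310))
def tins(zlid=.092):
    out={}
    ims={n:manip.grab_frame(n) for n in ROI}
    for c,hu in HUE.items():
        out[c]=[]
        for n in ROI:
            uv,a=seg(ims[n],hu,ROI[n],150,90)
            if a>15:out[c].append((ray(n,uv,zlid)[:2].round(4),int(a)))
    return out
def go(p,yaw,quiet=False):
    """tool-frame shift/turn (normalised) to world TCP p, tool down, yaw = direction of tool y"""
    s=manip.state();q=s['tool_rot'];R=Rn.from_quat([q[1],q[2],q[3],q[0]])
    sh=R.inv().apply(np.array(p)-s['tool_pos'])/.4
    y=np.array([np.cos(yaw),np.sin(yaw),0]);z=np.array([0,0,-1.]);best=None
    for sg in(1,-1):
        T=Rn.from_matrix(np.c_[np.cross(sg*y,z),sg*y,z]);rv=(R.inv()*T).as_rotvec()
        if best is None or np.linalg.norm(rv)<np.linalg.norm(best):best=rv
    print('t',round(s['time'],2),'pos',s['tool_pos'].round(4),'w',round(s['gripper_width'],3),'F',s['contact_force'].round(1),'q',s['joint_pos'].round(2))
    print('shift',sh.round(4),'turn',(best/.5).round(3))
E
python3 - <<'E'
from h import *
T=cv2.imread('pics/a_top.png')[:,:,::-1];S=cv2.imread('pics/a_side.png')[:,:,::-1]
k1,a1=seg(T,0,(340,205,360,240),150,80);k2,a2=seg(S,0,(345,170,372,195),150,80)
print(k1,a1,k2,a2,tri(dict(top=k1,side=k2)))
def dark(I,roi):
    x0,y0,x1,y1=roi;g=I[y0:y1,x0:x1].max(2)<75
    n,l,st,c=cv2.connectedComponentsWithStats(g.astype(np.uint8));i=1+np.argmax(st[1:,4]);return c[i]+[x0,y0],st[i]
r1,s1=dark(T,(386,212,407,225));r2,s2=dark(S,(358,152,370,170))
print(r1,s1,r2,s2)
K=tri(dict(top=k1,side=k2))[0];G,e=tri(dict(top=r1,side=r2));print(K,G,e)
print('yaw of +y-90',np.degrees(np.arctan2(-(K-G)[0],(K-G)[1])),np.linalg.norm((K-G)[:2]))
for n,I in(('top',T),('side',S)):
  for c,h in HUE.items():
    uv,a=seg(I,h,ROI[n],150,90); 
    if a>15:print(n,c,uv,a,ray(n,uv,.092)[:2])
uv={'top':(278,237.5),'side':(347.5,243.5)}
for n,u in uv.items():print('food',ray(n,u,.092)[:2])
E
```

```text
[349.55172414 219.65517241] 29 [359.05714286 180.98571429] 70 (array([ 0.50884403, -0.05327233,  0.13064349]), np.float64(0.6843361519243558))
[396.65909091 218.43181818] [ 4  4 14  6 44] [364.07692308 161.73076923] [ 5  5  3 10 26]
[ 0.50884403 -0.05327233  0.13064349] [ 0.50034066 -0.22299081  0.09528709] 0.13281750252116353
yaw of +y-90 -2.8682810167796604 0.1699313659123399
top red [254.92727273 226.12727273] 55 [0.5791722  0.25942215]
top yellow [262.48484848 258.8030303 ] 66 [0.45151659 0.25622273]
side red [321.74074074 257.14814815] 81 [0.58145777 0.26130987]
side yellow [369.28089888 261.30337079] 89 [0.45347879 0.25787462]
side blue [286.98630137 307.19178082] 73 [0.6383043  0.43147548]
food [0.51845783 0.19114115]
food [0.51780265 0.19993519]
```

```bash
python3 -c "
from h import *
go((.509,-.053,.24),1.521)"
```

```text
t 0.1 pos [0.2004 0.5914 0.2302] w 0.998 F [0.  0.2 0.5] q [ 1.13  0.05  1.61 -0.    1.48 -0.12]
shift [-1.2479 -1.2782 -0.0225] turn [-0.004 -0.001 -0.554]
```

{"method": "carry_out", "body": {"moves": [[0.45, -0.62, -0.5, -0.022, 0, 0, 0], [0.45, -0.62, -0.5, -0.022, 0, 0, 0], [0.45, -0.62, -0.5, -0.022, 0, 0, 0], [0.45, -0.62, -0.5, -0.022, 0, 0, 0], [0.45, -0.62, -0.5, -0.022, 0, 0, 0], [0.45, -0.62, -0.5, -0.022, 0, 0, 0], [0.45, -0.62, -0.5, -0.022, 0, 0, 0], [0.45, -0.62, -0.5, -0.022, 0, 0, 0]]}}

```text
time: 0.77
tool_pos: [0.3724, 0.32, 0.2398]
tool_rot: [0.0, 0.164, 0.987, -0.0]
contact_force: [0.4, -0.3, -0.2]
gripper_width: 0.449
```

{"method": "carry_out", "body": {"moves": [[0.45, -0.62, -0.5, 0, 0, 0, 0], [0.45, -0.62, -0.5, 0, 0, 0, 0], [0.45, -0.62, -0.5, 0, 0, 0, 0], [0.45, -0.62, -0.5, 0, 0, 0, 0], [0.45, -0.62, -0.5, 0, 0, 0, 0], [0.45, -0.62, -0.5, 0, 0, 0, 0], [0.45, -0.62, -0.5, 0, 0, 0, 0], [0.45, -0.62, -0.5, 0, 0, 0, 0]]}}

```text
time: 1.43
tool_pos: [0.543, 0.0505, 0.2396]
tool_rot: [-0.0, 0.164, 0.986, -0.0]
contact_force: [0.2, 0.1, 0.8]
gripper_width: 0.458
```

```bash
python3 -c "
from h import *
go((.509,-.053,.18),1.521)"
```

```text
t 1.43 pos [0.543  0.0505 0.2396] w 0.458 F [0.2 0.1 0.8] q [-0.04 -0.14  1.79 -0.    1.5  -1.28]
shift [-0.0033 -0.2723  0.1492] turn [-0.002 -0.    -0.559]
```

{"method": "carry_out", "body": {"moves": [[0.45, -0.003, -0.272, 0.149, 0, 0, -0.559], [0.45, -0.003, -0.272, 0.149, 0, 0, -0.559], [0.45, -0.003, -0.272, 0.149, 0, 0, -0.559], [0.45, -0.003, -0.272, 0.149, 0, 0, -0.559], [0.45, -0.003, -0.272, 0.149, 0, 0, -0.559], [0.45, -0.003, -0.272, 0.149, 0, 0, -0.559]]}}

```text
time: 1.93
tool_pos: [0.5082, -0.0494, 0.1805]
tool_rot: [0.0, 0.024, 1.0, 0.0]
contact_force: [0.5, 0.3, 0.6]
gripper_width: 0.454
```

```bash
python3 -c "
from h import *
go((.509,-.053,.117),1.521)"; python3 look.py d top side; python3 -c "
import cv2,numpy as np
t=cv2.imread('pics/d_top.png')[150:270,320:460];s=cv2.imread('pics/d_side.png')[110:230,300:440]
f=lambda i:cv2.resize(i,(400,343),interpolation=cv2.INTER_CUBIC)
cv2.imwrite('pics/d.png',np.hstack([f(t),f(s)]))"
```

```text
t 1.93 pos [ 0.5082 -0.0494  0.1805] w 0.454 F [0.5 0.3 0.6] q [-0.24 -0.19  1.93  0.    1.4  -1.77]
shift [-0.0023 -0.009   0.1589] turn [0.001 0.    0.003]
```

View pics/d.png

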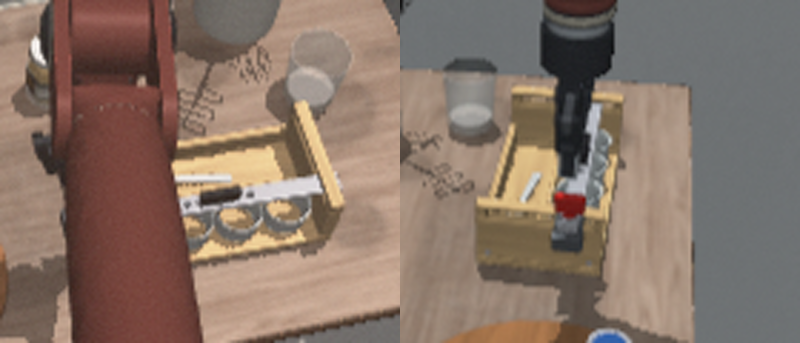

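{"method": "carry_out", "body": {"moves": [[0.45, -0.002, -0.009, 0.159, 0, 0, 0], [0.45, -0.002, -0.009, 0.159, 0, 0, 0], [0.45, -0.002, -0.009, 0.159, 0, 0, 0], [0.45, -0.002, -0.009, 0.159, 0, 0, 0], [0.1, -0.002, -0.009, 0.159, 0, 0, 0], [0, -0.002, -0.009, 0.159, 0, 0, 0], [0, -0.002, -0.009, 0.159, 0, 0, 0], [0, -0.002, -0.009, 0.159, 0, 0, 0]]}}

```text
time: 2.7
tool_pos: [0.5108, -0.0519, 0.1199]
tool_rot: [0.002, 0.024, 1.0, 0.001]
contact_force: [0.1, 6.0, 4.7]
gripper_width: 0.129
```

{"method": "carry_out", "body": {"moves": [[0, 0, 0, 0, 0, 0, 0], [0, 0, 0, 0, 0, 0, 0], [0, 0, 0, 0, 0, 0, 0]]}}

```text
time: 2.95
tool_pos: [0.5108, -0.0519, 0.1199]
tool_rot: [0.003, 0.024, 1.0, 0.001]
contact_force: [0.1, 5.2, 2.9]
gripper_width: 0.126
```

{"method": "carry_out", "body": {"moves": [[0, 0, 0, -0.015, 0, 0, 0], [0, 0, 0, -0.03, 0, 0, 0], [0, 0, 0, -0.04, 0, 0, 0], [0, 0, 0, -0.04, 0, 0, 0], [0, 0, 0, -0.04, 0, 0, 0], [0, 0, 0, -0.04, 0, 0, 0]]}}

```text
time: 3.45
tool_pos: [0.5106, -0.0519, 0.1332]
tool_rot: [0.003, 0.024, 1.0, 0.001]
contact_force: [7.9, 5.0, -9.6]
gripper_width: 0.13
```

{"method": "carry_out", "body": {"moves": [[0, -0.004, 0.0025, -0.004, 0, 0, 0], [0, -0.004, 0.0025, -0.004, 0, 0, 0], [0, -0.004, 0.0025, -0.004, 0, 0, 0.2], [0, -0.004, 0.0025, -0.004, 0, 0, 0.4], [0, -0.004, 0.0025, -0.004, 0, 0, 0.6], [0, -0.004, 0.0025, -0.004, 0, 0, 0.8], [0, -0.004, 0.0025, -0.004, 0, 0, 0.8], [0, -0.004, 0.0025, -0.004, 0, 0, 0.8]]}}

```text
time: 4.12
tool_pos: [0.5104, -0.0529, 0.1342]
tool_rot: [0.0, 0.221, 0.975, -0.001]
contact_force: [2.6, -3.2, -9.7]
gripper_width: 0.127
```

{"method": "carry_out", "body": {"moves": [[0, 0, 0, -0.001, 0, 0, 0.2], [0, 0, 0, -0.001, 0, 0, 0.4], [0, 0, 0, -0.001, 0, 0, 0.6], [0, 0, 0, -0.001, 0, 0, 0.8], [0, 0, 0, -0.001, 0, 0, 1], [0, 0, 0, -0.001, 0, 0, 1], [0, 0, 0, -0.001, 0, 0, 1]]}}

```text
time: 4.7
tool_pos: [0.5092, -0.054, 0.1342]
tool_rot: [-0.001, 0.455, 0.89, -0.003]
contact_force: [0.1, -7.5, -10.0]
gripper_width: 0.123
```

{"method": "carry_out", "body": {"moves": [[0, 0, 0, 0, 0, 0, 0.2], [0, 0, 0, 0, 0, 0, 0.4], [0, 0, 0, 0, 0, 0, 0.6], [0, 0, 0, 0, 0, 0, 0.8], [0, 0, 0, 0, 0, 0, 0.9], [0, 0, 0, 0, 0, 0, 0.9], [0, 0, 0, 0, 0, 0, 0.9]]}}

```text
time: 5.28
tool_pos: [0.5079, -0.0545, 0.1335]
tool_rot: [-0.001, 0.642, 0.766, -0.004]
contact_force: [-4.5, -9.3, -9.8]
gripper_width: 0.125
```

{"method": "carry_out", "body": {"moves": [[0, -0.005, -0.0025, -0.002, 0, 0, 0], [0, -0.005, -0.0025, -0.002, 0, 0, 0.2], [0, -0.005, -0.0025, -0.002, 0, 0, 0.4], [0, -0.005, -0.0025, -0.002, 0, 0, 0.48], [0, -0.005, -0.0025, -0.002, 0, 0, 0.48], [0, -0.005, -0.0025, -0.002, 0, 0, 0.48], [0, -0.005, -0.0025, -0.002, 0, 0, 0.48]]}}

```text
time: 5.87
tool_pos: [0.507, -0.0547, 0.1339]
tool_rot: [-0.002, 0.729, 0.684, -0.003]
contact_force: [-4.5, -3.7, -9.7]
gripper_width: 0.127
```

{"method": "carry_out", "body": {"moves": [[0, 0, -0.003, 0.005, 0, 0, 0], [0, 0, -0.003, 0.01, 0, 0, 0], [0, 0, -0.003, 0.012, 0, 0, 0], [0, 0, -0.003, 0.012, 0, 0, 0], [0.3, 0, -0.003, 0.012, 0, 0, 0], [0.5, 0, -0.003, 0.012, 0, 0, 0], [0.5, 0, -0.003, 0.012, 0, 0, 0]]}}

```text
time: 6.45
tool_pos: [0.5105, -0.0543, 0.1334]
tool_rot: [0.002, 0.73, 0.683, 0.002]
contact_force: [-0.0, -0.4, 0.2]
gripper_width: 0.498
```

{"method": "carry_out", "body": {"moves": [[0.5, 0, 0, -0.05, 0, 0, 0], [0.5, 0, 0, -0.15, 0, 0, 0], [0.5, 0, 0, -0.25, 0, 0, 0], [0.5, 0, 0, -0.25, 0, 0, 0], [0.5, 0, 0, -0.25, 0, 0, 0], [0.5, 0, 0, -0.25, 0, 0, 0]]}}

```text
time: 6.95
tool_pos: [0.5093, -0.0542, 0.2322]
tool_rot: [0.001, 0.73, 0.683, 0.001]
contact_force: [-0.1, 0.6, -0.8]
gripper_width: 0.504
```

```bash
python3 look.py e top side; python3 -c "
import cv2,numpy as np
from h import *
t=cv2.imread('pics/e_top.png');s=cv2.imread('pics/e_side.png')
print(seg(s[:,:,::-1],0,(345,165,375,195),150,80), proj('side',(.5088,-.0533,.1305)),proj('side',(.5088,-.0533,.140)))
f=lambda i:cv2.resize(i,(400,343),interpolation=cv2.INTER_CUBIC)
cv2.imwrite('pics/e.png',np.hstack([f(t[150:270,320:460]),f(s[120:210,310:415])]))
go((.500,-.223,.16),-.05)"
```

```text
(array([359.15151515, 178.66666667]), np.int32(33)) [[358.57213194 180.56652848]] [[358.70136513 178.19044893]]
t 7.05 pos [ 0.5081 -0.054   0.2298] w 0.507 F [-0.4 -0.1 -0.4] q [-0.25 -0.22  1.87  0.    1.49 -0.19]
shift [-0.4229  0.008   0.1741] turn [-0.003 -0.001 -0.032]
```

View pics/e.png

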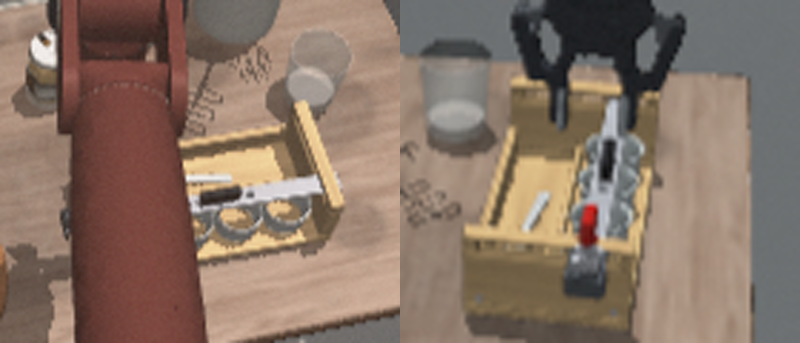

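{"method": "carry_out", "body": {"moves": [[0.4, -0.2, 0.004, 0.08, 0, 0, 0], [0.4, -0.423, 0.008, 0.174, 0, 0, -0.03], [0.4, -0.423, 0.008, 0.174, 0, 0, -0.03], [0.4, -0.423, 0.008, 0.174, 0, 0, -0.03], [0.4, -0.423, 0.008, 0.174, 0, 0, -0.03], [0.4, -0.423, 0.008, 0.174, 0, 0, -0.03], [0.4, -0.423, 0.008, 0.174, 0, 0, -0.03], [0.4, -0.423, 0.008, 0.174, 0, 0, -0.03]]}}

```text
time: 7.72
tool_pos: [0.5007, -0.2224, 0.1611]
tool_rot: [-0.0, 0.725, 0.689, 0.0]
contact_force: [-0.0, 0.3, -0.5]
gripper_width: 0.398
```

```bash
python3 -c "
from h import *
go((.500,-.223,.0925),-.05)"
```

```text
t 7.72 pos [ 0.5007 -0.2224  0.1611] w 0.398 F [-0.   0.3 -0.5] q [-0.55 -0.08  1.86  0.    1.36 -0.5 ]
shift [-0.0018 -0.0015  0.1716] turn [-0.001 -0.002 -0.002]
```

{"method": "carry_out", "body": {"moves": [[0.4, -0.002, -0.0015, 0.1, 0, 0, 0], [0.4, -0.002, -0.0015, 0.17, 0, 0, 0], [0.4, -0.002, -0.0015, 0.17, 0, 0, 0], [0.4, -0.002, -0.0015, 0.17, 0, 0, 0], [0, -0.002, -0.0015, 0.17, 0, 0, 0], [0, -0.002, -0.0015, 0.17, 0, 0, 0], [0, -0.002, -0.0015, 0.17, 0, 0, 0], [0, -0.002, -0.0015, 0.17, 0, 0, 0]]}}

```text
time: 8.38
tool_pos: [0.5017, -0.2245, 0.0964]
tool_rot: [0.002, 0.725, 0.689, 0.001]
contact_force: [-0.9, 2.6, 6.8]
gripper_width: 0.117
```

{"method": "carry_out", "body": {"moves": [[0, 0, 0, 0, 0, 0, 0], [0, 0, 0.05, 0, 0, 0, 0], [0, 0, 0.1, 0, 0, 0, 0], [0, 0, 0.15, 0, 0, 0, 0], [0, 0, 0.2, 0, 0, 0, 0], [0, 0, 0.205, 0, 0, 0, 0], [0, 0, 0.205, 0, 0, 0, 0], [0, 0, 0.205, 0, 0, 0, 0]]}}

```text
time: 9.05
tool_pos: [0.5808, -0.2275, 0.0964]
tool_rot: [-0.002, 0.725, 0.689, -0.001]
contact_force: [-12.2, 6.5, 14.3]
gripper_width: 0.118
```

{"method": "carry_out", "body": {"moves": [[0.4, 0, -0.004, 0, 0, 0, 0], [0.4, 0, -0.004, 0, 0, 0, 0], [0.4, 0, -0.004, 0, 0, 0, 0], [0.4, 0, -0.004, -0.1, 0, 0, 0], [0.4, 0, -0.004, -0.25, 0, 0, 0], [0.4, 0, -0.004, -0.3, 0, 0, 0], [0.4, 0, -0.004, -0.3, 0, 0, 0]]}}

```text
time: 9.63
tool_pos: [0.5846, -0.2307, 0.2245]
tool_rot: [0.008, 0.725, 0.689, 0.003]
contact_force: [0.5, -0.4, 1.5]
gripper_width: 0.403
```

```bash
python3 -c "
from h import *
for k,v in tins().items():print(k,v)
go((.45,.15,.22),-.05)"
```

```text
red [(array([0.5792, 0.2597]), 56), (array([0.5815, 0.2613]), 81)]
yellow [(array([0.4512, 0.2562]), 62), (array([0.4534, 0.258 ]), 88)]
blue [(array([0.6381, 0.4315]), 74)]
green []
t 9.73 pos [ 0.5817 -0.2292  0.2167] w 0.397 F [-0.1 -0.3 -0.3] q [-0.49  0.06  1.63 -0.    1.45 -0.44]
shift [ 0.9298 -0.3779 -0.013 ] turn [ 0.011  0.006 -0.004]
```

```bash
sed -i "s/side=(280,215,410,310)/side=(308,215,410,310)/; s/uv,a=seg(ims\[n\],hu,ROI\[n\],150,90)/uv,a=seg(ims[n],hu,ROI[n],130,70)/; s/blue=110/blue=108/" h.py; python3 - <<'E'
from h import *
print(ray('top',(299.5,251.75),.092),ray('side',(372.9,229.9),.092))
for f,n,p in(('a_top','top',(299,252)),('a_side','side',(373,230))):
    I=cv2.imread(f'pics/{f}.png');print(cv2.cvtColor(I,cv2.COLOR_BGR2HSV)[p[1],p[0]])
    print(seg(I[:,:,::-1],108,ROI[n],130,70))
E
```

```text
[0.44994369 0.13196285 0.092     ] [0.4501726 0.1340914 0.092    ]
[112 143 171]
(array([299.        , 252.37931034]), np.int32(58))
[108 179 160]
(array([373.078125, 230.125   ]), np.int32(64))
```

{"method": "carry_out", "body": {"moves": [[0.8, 0.465, -0.19, -0.006, 0, 0, 0], [0.8, 0.465, -0.19, -0.006, 0, 0, 0], [0.8, 0.465, -0.19, -0.006, 0, 0, 0], [0.8, 0.465, -0.19, -0.006, 0, 0, 0], [0.8, 0.465, -0.19, -0.006, 0, 0, 0], [0.8, 0.465, -0.19, -0.006, 0, 0, 0], [0.8, 0.465, -0.19, -0.006, 0, 0, 0], [0.8, 0.465, -0.19, -0.006, 0, 0, 0]]}}

```text
time: 10.4
tool_pos: [0.5134, -0.0387, 0.2143]
tool_rot: [-0.001, 0.725, 0.689, -0.001]
contact_force: [0.2, 0.2, 0.5]
gripper_width: 0.799
```

{"method": "carry_out", "body": {"moves": [[0.8, 0.73, -0.19, -0.006, 0, 0, 0], [0.8, 0.73, -0.19, -0.006, 0, 0, 0], [0.8, 0.73, -0.19, -0.006, 0, 0, 0], [0.8, 0.73, -0.19, -0.006, 0, 0, 0], [0.8, 0.73, -0.19, -0.006, 0, 0, 0], [0.8, 0.73, -0.19, -0.006, 0, 0, 0], [0.8, 0.73, -0.19, -0.006, 0, 0, 0], [0.8, 0.73, -0.19, -0.006, 0, 0, 0]]}}

```text
time: 11.07
tool_pos: [0.4524, 0.2603, 0.2174]
tool_rot: [-0.001, 0.724, 0.69, -0.0]
contact_force: [-0.6, -0.4, -0.0]
gripper_width: 0.798
```

```bash
python3 look.py f top side; python3 -c "
import cv2,numpy as np
from h import *
t=cv2.imread('pics/f_top.png');s=cv2.imread('pics/f_side.png')
a=cv2.resize(t[190:250,335:445],None,fx=7,fy=5.0*1.4,interpolation=cv2.INTER_CUBIC)
cv2.imwrite('pics/f.png',a)
go((.4523,.257,.2),-.05)"
```

```text
t 11.17 pos [0.4532 0.2577 0.2173] w 0.804 F [ 0.4 -0.5  0.4] q [ 0.37 -0.19  1.87 -0.    1.47  0.42]
shift [-0.0017 -0.002   0.0432] turn [-0.002  0.002  0.001]
```

View pics/f.png

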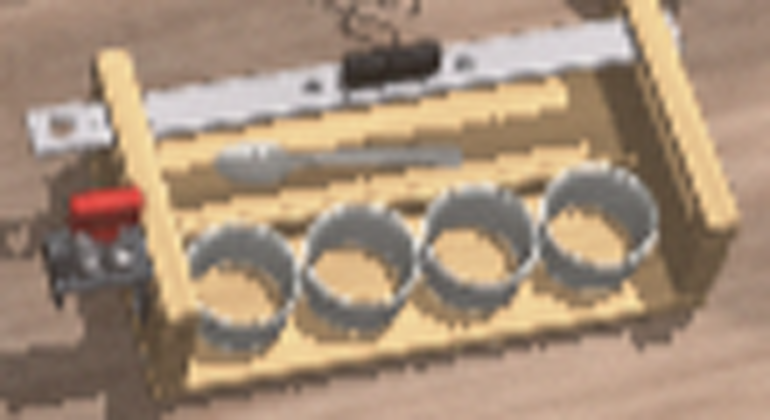

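```bash
cat >> h.py <<'E'
def rack(o,yaw,p):
    c,s=np.cos(yaw),np.sin(yaw);return np.array([o[0]+c*p[0]-s*p[1],o[1]+s*p[0]+c*p[1],p[2]])
E
python3 - <<'E'
from h import *
a=np.linspace(0,6.283,200)
obs={1:(541,658,162),2:(421,538,186),3:(303,418,205),4:(None,298,226)}
def ext(o,yaw,i):
    P=np.array([rack(o,yaw,(.0305*np.cos(t),(i-2.5)*.062+.0305*np.sin(t),.054)) for t in a])
    u=(proj('top',P)-[335,190])*7;return u[:,0].min(),u[:,0].max(),u[:,1].min()
def f(x):return [m-o+.5 for i in obs for m,o in zip(ext(x[:2],x[2],i),obs[i]) if o is not None]
x0=[.5003,-.223,-.05];print(np.round(f(x0),1))
r=least_squares(f,x0,diff_step=1e-4);print(r.x,np.degrees(r.x[2]),np.round(r.fun,1))
E
```

```text
[ -3.8   0.1  -0.1  -2.1   2.   -6.3  -3.4   3.2  -7.4   3.4 -10.4]
[ 0.49683552 -0.22200071 -0.02930699] -1.6791667657252358 [-4.6 -0.6  2.8 -2.3  2.  -1.3 -2.9  3.7 -0.3  4.5 -1. ]
```

```bash
python3 - <<'E'
from h import *
from scipy.optimize import differential_evolution as DE
from scipy.ndimage import map_coordinates
G={n:cv2.GaussianBlur(cv2.imread(f'pics/f_{n}.png'),(0,0),.6).astype(float) for n in('top','side')}
# "metal brightness": min channel (blue low for wood)
G={n:g[...,0] for n,g in G.items()}
a=np.linspace(0,2*np.pi,72,endpoint=False)
def ring(x,r,z=.054):
    return np.array([rack(x[:2],x[2],(r*np.cos(t),(i-2.5)*.062+r*np.sin(t),z)) for i in(1,2,3,4) for t in a])
def val(n,P):
    u=proj(n,P);return map_coordinates(G[n],[u[:,1],u[:,0]],order=1).mean()
def sc(x,ns): 
    return -sum(val(n,ring(x,.029))-.5*val(n,ring(x,.034))-.5*val(n,ring(x,.024)) for n in ns)
for ns in(('top',),('side',),('top','side')):
    r=DE(sc,[(.487,.513),(-.236,-.21),(-.09,.0)],args=(ns,),seed=1,maxiter=25,popsize=10);print(ns,r.x.round(4),np.degrees(r.x[2]).round(2),round(r.fun,2))
E
```

```text
('top',) [ 0.5    -0.2222 -0.0364] -2.09 -18.58
('side',) [ 0.4999 -0.2222 -0.0442] -2.53 -3.24
('top', 'side') [ 0.4999 -0.2221 -0.0394] -2.26 -21.74
```

{"method": "carry_out", "body": {"moves": [[0.8, -0.002, -0.001, 0.1, 0, 0, 0], [0.8, -0.002, -0.001, 0.2, 0, 0, 0], [0.8, -0.002, -0.001, 0.3, 0, 0, 0], [0.8, -0.002, -0.001, 0.348, 0, 0, 0], [0.8, -0.002, -0.001, 0.348, 0, 0, 0], [0.8, -0.002, -0.001, 0.348, 0, 0, 0], [0.65, -0.002, -0.001, 0.348, 0, 0, 0], [0.6, -0.002, -0.001, 0.348, 0, 0, 0]]}}

```text
time: 11.83
tool_pos: [0.455, 0.2561, 0.0817]
tool_rot: [0.001, 0.725, 0.688, 0.002]
contact_force: [-1.1, 0.7, 0.7]
gripper_width: 0.6
```

{"method": "carry_out", "body": {"moves": [[0.5, 0, 0, 0, 0, 0, 0], [0.4, 0, 0, 0, 0, 0, 0], [0.3, 0, 0, 0, 0, 0, 0], [0.3, 0, 0, 0, 0, 0, 0], [0.3, 0, 0, 0, 0, 0, 0]]}}

```text
time: 12.25
tool_pos: [0.455, 0.2569, 0.0821]
tool_rot: [0.001, 0.725, 0.689, 0.003]
contact_force: [0.2, -0.9, 5.8]
gripper_width: 0.503
```

{"method": "carry_out", "body": {"moves": [[0.3, 0, 0, -0.05, 0, 0, 0], [0.3, 0, 0, -0.15, 0, 0, 0], [0.3, 0, 0, -0.25, 0, 0, 0], [0.3, 0, 0, -0.35, 0, 0, 0], [0.3, 0, 0, -0.42, 0, 0, 0], [0.3, 0, 0, -0.42, 0, 0, 0], [0.3, 0, 0, -0.42, 0, 0, 0]]}}

```text
time: 12.83
tool_pos: [0.4537, 0.2567, 0.2502]
tool_rot: [0.001, 0.725, 0.689, 0.003]
contact_force: [-0.2, 0.2, -1.5]
gripper_width: 0.508
```

```bash
python3 -c "
from h import *
print([rack((.4999,-.2221),-.0394,(0,(i-2.5)*.062,0)).round(4) for i in (1,2,3,4)])
go((.4963,-.3150,.25),-.0394)"
```

```text
[array([ 0.4962, -0.315 ,  0.    ]), array([ 0.4987, -0.2531,  0.    ]), array([ 0.5011, -0.1911,  0.    ]), array([ 0.5036, -0.1292,  0.    ])]
t 12.83 pos [0.4537 0.2567 0.2502] w 0.508 F [-0.2  0.2 -1.5] q [ 0.37 -0.21  1.83 -0.    1.52  0.42]
shift [-1.4219  0.1794 -0.0019] turn [ 0.011 -0.005 -0.024]
```

{"method": "carry_out", "body": {"moves": [[0.3, -0.71, 0.09, 0, 0, 0, 0], [0.3, -0.71, 0.09, 0, 0, 0, 0], [0.3, -0.71, 0.09, 0, 0, 0, 0], [0.3, -0.71, 0.09, 0, 0, 0, 0], [0.3, -0.71, 0.09, 0, 0, 0, 0], [0.3, -0.71, 0.09, 0, 0, 0, 0], [0.3, -0.71, 0.09, 0, 0, 0, 0], [0.3, -0.71, 0.09, 0, 0, 0, 0]]}}

```text
time: 13.5
tool_pos: [0.4729, -0.0345, 0.2445]
tool_rot: [-0.001, 0.728, 0.686, -0.002]
contact_force: [-0.3, 1.5, -1.6]
gripper_width: 0.501
```

{"method": "carry_out", "body": {"moves": [[0.3, -0.71, 0.09, 0, 0.01, 0, -0.024], [0.3, -0.71, 0.09, 0, 0.01, 0, -0.024], [0.3, -0.71, 0.09, 0, 0.01, 0, -0.024], [0.3, -0.71, 0.09, 0, 0.01, 0, -0.024], [0.3, -0.71, 0.09, 0, 0.01, 0, -0.024], [0.3, -0.71, 0.09, 0, 0.01, 0, -0.024], [0.3, -0.71, 0.09, 0, 0.01, 0, -0.024], [0.3, -0.71, 0.09, 0, 0.01, 0, -0.024]]}}

```text
time: 14.17
tool_pos: [0.494, -0.3194, 0.2439]
tool_rot: [-0.003, 0.723, 0.691, -0.003]
contact_force: [-0.3, 1.0, -0.9]
gripper_width: 0.504
```

{"method": "carry_out", "body": {"moves": [[0.3, 0, 0, 0, 0, 0, 0], [0.3, 0, 0, 0, 0, 0, 0], [0.3, 0, 0, 0, 0, 0, 0]]}}

```text
time: 14.42
tool_pos: [0.4951, -0.3133, 0.2458]
tool_rot: [-0.003, 0.72, 0.693, -0.002]
contact_force: [1.1, -0.2, -0.6]
gripper_width: 0.508
```

```bash
python3 -c "
from h import *
go((.4963,-.3150,.115),-.0394)
for k,v in tins().items():print(k,v)"
```

```text
t 14.42 pos [ 0.4951 -0.3133  0.2458] w 0.508 F [ 1.1 -0.2 -0.6] q [-0.69 -0.04  1.69 -0.    1.51 -0.65]
shift [-0.0047  0.0053  0.3269] turn [-0.013 -0.003  0.002]
red [(array([0.5796, 0.2595]), 60), (array([0.5815, 0.2611]), 86)]
yellow []
blue [(array([0.4497, 0.1352]), 63)]
green []
```

{"method": "carry_out", "body": {"moves": [[0.3, -0.004, 0.004, 0.1, -0.013, 0, 0], [0.3, -0.004, 0.004, 0.2, -0.013, 0, 0], [0.3, -0.004, 0.004, 0.3, -0.013, 0, 0], [0.3, -0.004, 0.004, 0.327, -0.013, 0, 0], [0.3, -0.004, 0.004, 0.327, -0.013, 0, 0], [0.3, -0.004, 0.004, 0.327, -0.013, 0, 0], [0.3, -0.004, 0.004, 0.327, -0.013, 0, 0]]}}

```text
time: 15.1
tool_pos: [0.498, -0.3176, 0.1197]
tool_rot: [0.003, 0.721, 0.693, 0.001]
contact_force: [0.9, -1.3, -0.8]
gripper_width: 0.504
```

```bash
python3 -c "
from h import *
go((.4963,-.3150,.095),-.0394)"; python3 look.py g top side; python3 -c "
import cv2,numpy as np
t=cv2.imread('pics/g_top.png');s=cv2.imread('pics/g_side.png')
f=lambda i:cv2.resize(i,(400,400),interpolation=cv2.INTER_CUBIC)
cv2.imwrite('pics/g.png',np.hstack([f(t[150:260,345:455]),f(s[110:200,325:415])]))"
```

```text
t 15.1 pos [ 0.498  -0.3176  0.1197] w 0.504 F [ 0.9 -1.3 -0.8] q [-0.69  0.06  1.8   0.    1.28 -0.66]
shift [ 0.0064 -0.0048  0.0616] turn [0.012 0.007 0.001]
```

View pics/g.png

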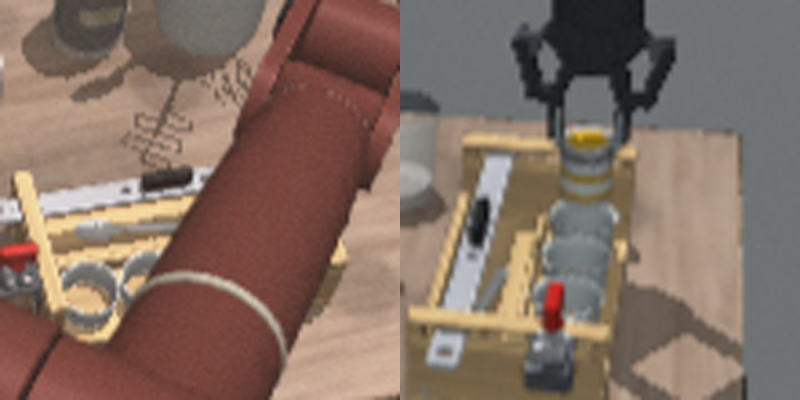

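{"method": "carry_out", "body": {"moves": [[0.3, 0, 0, 0, 0, 0, 0], [0.3, 0, 0, 0, 0, 0, 0], [0.3, 0, 0, 0, 0, 0, 0], [0.3, 0, 0, 0, 0, 0, 0]]}}

```text
time: 15.53
tool_pos: [0.4963, -0.3166, 0.1165]
tool_rot: [0.001, 0.721, 0.693, 0.001]
contact_force: [0.1, -0.5, -1.1]
gripper_width: 0.506
```

```bash
python3 -c "
from h import *
go((.4963,-.3150,.095),-.0394)"
```

```text
t 15.53 pos [ 0.4963 -0.3166  0.1165] w 0.506 F [ 0.1 -0.5 -1.1] q [-0.69  0.06  1.8   0.    1.28 -0.66]
shift [ 0.004  -0.0002  0.0539] turn [ 0.004  0.001 -0.   ]
```

{"method": "carry_out", "body": {"moves": [[0.3, 0.004, 0, 0.03, 0.004, 0, 0], [0.3, 0.004, 0, 0.05, 0.004, 0, 0], [0.3, 0.004, 0, 0.065, 0.004, 0, 0], [0.3, 0.004, 0, 0.08, 0.004, 0, 0], [0.3, 0.004, 0, 0.095, 0.004, 0, 0], [0.3, 0.004, 0, 0.11, 0.004, 0, 0], [0.3, 0.004, 0, 0.118, 0.004, 0, 0], [0.3, 0.004, 0, 0.118, 0.004, 0, 0]]}}

```text
time: 16.2
tool_pos: [0.4966, -0.3149, 0.0684]
tool_rot: [0.0, 0.721, 0.693, 0.0]
contact_force: [3.7, -0.0, -1.2]
gripper_width: 0.506
```

{"method": "carry_out", "body": {"moves": [[0.3, 0, 0, 0, 0, 0, 0], [0.3, 0, 0, 0, 0, 0, 0], [0.3, 0, 0, 0, 0, 0, 0]]}}

```text
time: 16.45
tool_pos: [0.4965, -0.3147, 0.0685]
tool_rot: [0.0, 0.721, 0.693, 0.0]
contact_force: [4.8, -1.1, -3.2]
gripper_width: 0.502
```

{"method": "carry_out", "body": {"moves": [[0.65, 0, 0.002, 0, 0, 0, 0], [0.65, 0, 0.002, 0, 0, 0, 0], [0.65, 0, 0.002, 0, 0, 0, 0], [0.65, 0, 0.002, -0.08, 0, 0, 0], [0.5, 0, 0.002, -0.14, 0, 0, 0], [0, 0, 0.002, -0.14, 0, 0, 0], [0, 0, 0.002, -0.14, 0, 0, 0], [0, 0, 0.002, -0.14, 0, 0, 0]]}}

```text
time: 17.12
tool_pos: [0.4964, -0.3146, 0.1242]
tool_rot: [-0.001, 0.721, 0.693, -0.0]
contact_force: [0.5, 0.7, -0.6]
gripper_width: 0.08
```

{"method": "carry_out", "body": {"moves": [[0, 0, 0, 0, 0, 0, 0], [0, 0, 0, 0.03, 0, 0, 0], [0, 0, 0, 0.06, 0, 0, 0], [0, 0, 0, 0.08, 0, 0, 0], [0, 0, 0, 0.1, 0, 0, 0], [0, 0, 0, 0.11, 0, 0, 0], [0, 0, 0, 0.115, 0, 0, 0], [0, 0, 0, 0.118, 0, 0, 0]]}}

```text
time: 17.78
tool_pos: [0.4971, -0.3149, 0.0785]
tool_rot: [-0.001, 0.721, 0.693, -0.0]
contact_force: [-3.9, 3.1, 11.7]
gripper_width: -0.001
```

{"method": "carry_out", "body": {"moves": [[0, 0, 0, -0.05, 0, 0, 0], [0.4, 0, 0, -0.15, 0, 0, 0], [0.8, 0, 0, -0.25, 0, 0, 0], [0.8, 0, 0, -0.35, 0, 0, 0], [0.8, 0, 0, -0.36, 0, 0, 0], [0.8, 0, 0, -0.36, 0, 0, 0]]}}

```text
time: 18.28
tool_pos: [0.4991, -0.3165, 0.2267]
tool_rot: [0.004, 0.721, 0.693, 0.0]
contact_force: [0.3, -0.6, -0.0]
gripper_width: 0.709
```

```bash
python3 -c "
from h import *
go((.45,.134,.22),-.05)
for k,v in tins().items():print(k,v)"
```

```text
t 18.28 pos [ 0.4991 -0.3165  0.2267] w 0.709 F [ 0.3 -0.6 -0. ] q [-0.69 -0.03  1.7  -0.    1.46 -0.65]
shift [ 1.1206 -0.1671  0.0096] turn [0.013 0.011 0.021]
red [(array([0.5796, 0.2593]), 59), (array([0.5815, 0.2611]), 86)]
yellow []
blue [(array([0.4497, 0.1352]), 63)]
green []
```

{"method": "carry_out", "body": {"moves": [[0.8, 0.56, -0.084, 0, 0, 0, 0], [0.8, 0.56, -0.084, 0, 0, 0, 0], [0.8, 0.56, -0.084, 0, 0, 0, 0], [0.8, 0.56, -0.084, 0, 0, 0, 0], [0.8, 0.56, -0.084, 0, 0, 0, 0], [0.8, 0.56, -0.084, 0, 0, 0, 0], [0.8, 0.56, -0.084, 0, 0, 0, 0]]}}

```text
time: 18.97
tool_pos: [0.4707, -0.086, 0.2187]
tool_rot: [-0.003, 0.719, 0.695, -0.001]
contact_force: [0.1, -0.3, -0.4]
gripper_width: 0.8
```

{"method": "carry_out", "body": {"moves": [[0.8, 0.56, -0.084, 0, 0, 0, 0], [0.8, 0.56, -0.084, 0, 0, 0, 0], [0.8, 0.56, -0.084, 0, 0, 0, 0], [0.8, 0.56, -0.084, 0, 0, 0, 0], [0.8, 0.56, -0.084, 0, 0, 0, 0], [0.8, 0.56, -0.084, 0, 0, 0, 0], [0.8, 0.56, -0.084, 0, 0, 0, 0]]}}

```text
time: 19.55
tool_pos: [0.4465, 0.1377, 0.2195]
tool_rot: [-0.002, 0.719, 0.695, -0.001]
contact_force: [0.5, 0.3, 0.3]
gripper_width: 0.802
```

{"method": "carry_out", "body": {"moves": [[0.8, 0, 0, 0, 0, 0, 0], [0.8, 0, 0, 0, 0, 0, 0], [0.8, 0, 0, 0, 0, 0, 0], [0.8, 0, 0, 0, 0, 0, 0], [0.8, 0, 0, 0, 0, 0, 0], [0.8, 0, 0, 0, 0, 0, 0]]}}

```text
time: 20.05
tool_pos: [0.4479, 0.1347, 0.2217]
tool_rot: [-0.0, 0.721, 0.692, -0.0]
contact_force: [0.6, -0.6, -0.0]
gripper_width: 0.8
```

```bash
python3 -c "
from h import *
go((.4495,.134,.08),-.05)
for k,v in tins().items():print(k,v)"
```

```text
t 20.05 pos [0.4479 0.1347 0.2217] w 0.8 F [ 0.6 -0.6 -0. ] q [ 0.13 -0.33  1.98  0.    1.5   0.17]
shift [-0.0015  0.0042  0.3543] turn [-0.001  0.     0.018]
red [(array([0.5794, 0.2591]), 60), (array([0.5815, 0.2611]), 86)]
yellow []
blue [(array([0.448 , 0.1341]), 58), (array([0.4497, 0.1352]), 63)]
green []
```

{"method": "carry_out", "body": {"moves": [[0.8, 0, 0.003, 0.1, 0, 0, 0], [0.8, 0, 0.003, 0.2, 0, 0, 0], [0.8, 0, 0.003, 0.29, 0, 0, 0], [0.8, 0, 0.003, 0.354, 0, 0, 0], [0.8, 0, 0.003, 0.354, 0, 0, 0], [0.8, 0, 0.003, 0.354, 0, 0, 0], [0.65, 0, 0.003, 0.354, 0, 0, 0], [0.6, 0, 0.003, 0.354, 0, 0, 0]]}}

```text
time: 20.82
tool_pos: [0.451, 0.1356, 0.0831]
tool_rot: [0.001, 0.721, 0.693, 0.002]
contact_force: [-0.1, 0.4, 0.7]
gripper_width: 0.601
```

{"method": "carry_out", "body": {"moves": [[0.5, 0, 0, 0, 0, 0, 0], [0.4, 0, 0, 0, 0, 0, 0], [0.3, 0, 0, 0, 0, 0, 0], [0.3, 0, 0, 0, 0, 0, 0], [0.3, 0, 0, 0, 0, 0, 0], [0.3, 0, 0, 0, 0, 0, 0]]}}

```text
time: 21.32
tool_pos: [0.4512, 0.1355, 0.0836]
tool_rot: [0.002, 0.721, 0.693, 0.002]
contact_force: [-1.2, -2.1, 6.5]
gripper_width: 0.502
```

{"method": "carry_out", "body": {"moves": [[0.3, 0, 0, -0.05, 0, 0, 0], [0.3, 0, 0, -0.15, 0, 0, 0], [0.3, 0, 0, -0.25, 0, 0, 0], [0.3, 0, 0, -0.35, 0, 0, 0], [0.3, 0, 0, -0.42, 0, 0, 0], [0.3, 0, 0, -0.42, 0, 0, 0], [0.3, 0, 0, -0.42, 0, 0, 0]]}}

```text
time: 21.9
tool_pos: [0.4503, 0.1356, 0.2518]
tool_rot: [0.002, 0.721, 0.693, 0.003]
contact_force: [-0.5, -0.5, -1.8]
gripper_width: 0.498
```

```bash
python3 -c "
from h import *
go((.4995,-.2528,.25),-.0394)"
```

```text
t 21.9 pos [0.4503 0.1356 0.2518] w 0.498 F [-0.5 -0.5 -1.8] q [ 0.13 -0.35  1.94  0.    1.54  0.17]
shift [-0.9654  0.1611  0.0043] turn [ 0.013 -0.002 -0.   ]
```

{"method": "carry_out", "body": {"moves": [[0.3, -0.48, 0.08, 0, 0, 0, 0], [0.3, -0.48, 0.08, 0, 0, 0, 0], [0.3, -0.48, 0.08, 0, 0, 0, 0], [0.3, -0.48, 0.08, 0, 0, 0, 0], [0.3, -0.48, 0.08, 0, 0, 0, 0], [0.3, -0.48, 0.08, 0, 0, 0, 0]]}}

```text
time: 22.4
tool_pos: [0.4725, -0.0619, 0.2459]
tool_rot: [-0.001, 0.723, 0.691, -0.002]
contact_force: [-0.7, 0.9, -0.8]
gripper_width: 0.504
```

{"method": "carry_out", "body": {"moves": [[0.3, -0.485, 0.08, 0, 0.01, 0, 0], [0.3, -0.485, 0.08, 0, 0.01, 0, 0], [0.3, -0.485, 0.08, 0, 0.01, 0, 0], [0.3, -0.485, 0.08, 0, 0.01, 0, 0], [0.3, -0.485, 0.08, 0, 0.01, 0, 0], [0.3, -0.485, 0.08, 0.15, 0.01, 0, 0], [0.3, -0.485, 0.08, 0.28, 0.01, 0, 0], [0.3, -0.485, 0.08, 0.32, 0.01, 0, 0]]}}

```text
time: 23.07
tool_pos: [0.497, -0.2529, 0.1207]
tool_rot: [-0.002, 0.721, 0.693, -0.002]
contact_force: [0.3, 0.2, -2.0]
gripper_width: 0.502
```

{"method": "carry_out", "body": {"moves": [[0.3, 0, 0, 0, 0, 0, 0], [0.3, 0, 0, 0, 0, 0, 0], [0.3, 0, 0, 0, 0, 0, 0], [0.3, 0, 0, 0, 0, 0, 0], [0.3, 0, 0, 0, 0, 0, 0], [0.3, 0, 0, 0, 0, 0, 0], [0.3, 0, 0, 0, 0, 0, 0]]}}

```text
time: 23.65
tool_pos: [0.4985, -0.2534, 0.1251]
tool_rot: [-0.0, 0.721, 0.693, -0.002]
contact_force: [-0.2, 1.1, -1.1]
gripper_width: 0.5
```

```bash
python3 -c "
from h import *
go((.4993,-.2530,.0696),-.0394)
for k,v in tins().items():print(k,v)"
```

```text
t 23.65 pos [ 0.4985 -0.2534  0.1251] w 0.5 F [-0.2  1.1 -1.1] q [-0.6  -0.01  1.86 -0.    1.29 -0.56]
shift [0.0012 0.0024 0.1387] turn [-0.006  0.003  0.   ]
red [(array([0.579 , 0.2597]), 61), (array([0.5815, 0.2611]), 86)]
yellow []
blue []
green []
```

{"method": "carry_out", "body": {"moves": [[0.3, 0.002, 0.002, 0.04, -0.003, 0, 0], [0.3, 0.002, 0.002, 0.06, -0.003, 0, 0], [0.3, 0.002, 0.002, 0.08, -0.003, 0, 0], [0.3, 0.002, 0.002, 0.1, -0.003, 0, 0], [0.3, 0.002, 0.002, 0.115, -0.003, 0, 0], [0.3, 0.002, 0.002, 0.13, -0.003, 0, 0], [0.3, 0.002, 0.002, 0.137, -0.003, 0, 0], [0.3, 0.002, 0.002, 0.137, -0.003, 0, 0]]}}

```text
time: 24.42
tool_pos: [0.4989, -0.2524, 0.0697]
tool_rot: [-0.001, 0.721, 0.693, -0.001]
contact_force: [0.8, 3.1, 6.8]
gripper_width: 0.5
```

{"method": "carry_out", "body": {"moves": [[0.3, 0, 0, 0, 0, 0, 0], [0.3, 0, 0, 0, 0, 0, 0], [0.3, 0, 0, 0, 0, 0, 0]]}}

```text
time: 24.67
tool_pos: [0.4989, -0.2524, 0.0697]
tool_rot: [-0.001, 0.721, 0.693, -0.001]
contact_force: [0.4, 2.4, 6.4]
gripper_width: 0.499
```

Seated. Release and press the lid.

{"method": "carry_out", "body": {"moves": [[0.65, 0, 0, 0, 0, 0, 0], [0.65, 0, 0, 0, 0, 0, 0], [0.65, 0, 0, 0, 0, 0, 0], [0.65, 0, 0, -0.08, 0, 0, 0], [0.5, 0, 0, -0.14, 0, 0, 0], [0, 0, 0, -0.14, 0, 0, 0], [0, 0, 0, -0.14, 0, 0, 0], [0, 0, 0, -0.14, 0, 0, 0]]}}

```text
time: 25.33
tool_pos: [0.4975, -0.2518, 0.1232]
tool_rot: [-0.002, 0.721, 0.693, -0.002]
contact_force: [-0.9, -0.1, -0.0]
gripper_width: 0.084
```

{"method": "carry_out", "body": {"moves": [[0, 0, 0, 0, 0, 0, 0], [0, 0, 0, 0.03, 0, 0, 0], [0, 0, 0, 0.06, 0, 0, 0], [0, 0, 0, 0.08, 0, 0, 0], [0, 0, 0, 0.1, 0, 0, 0], [0, 0, 0, 0.11, 0, 0, 0], [0, 0, 0, 0.118, 0, 0, 0], [0, 0, 0, 0.12, 0, 0, 0]]}}

```text
time: 26.0
tool_pos: [0.4987, -0.2523, 0.0786]
tool_rot: [-0.002, 0.721, 0.693, -0.001]
contact_force: [-5.5, 3.5, 16.9]
gripper_width: 0.0
```

{"method": "carry_out", "body": {"moves": [[0, 0, 0, -0.05, 0, 0, 0], [0.4, 0, 0, -0.15, 0, 0, 0], [0.8, 0, 0, -0.25, 0, 0, 0], [0.8, 0, 0, -0.35, 0, 0, 0], [0.8, 0, 0, -0.36, 0, 0, 0], [0.8, 0, 0, -0.36, 0, 0, 0]]}}

```text
time: 26.5
tool_pos: [0.5007, -0.2535, 0.2249]
tool_rot: [0.003, 0.721, 0.693, -0.001]
contact_force: [-0.1, -0.6, -0.8]
gripper_width: 0.706
```

```bash
python3 -c "
from h import *
go((.5803,.2603,.22),-.05)
for k,v in tins().items():print(k,v)"
```

```text
t 26.5 pos [ 0.5007 -0.2535  0.2249] w 0.706 F [-0.1 -0.6 -0.8] q [-0.6  -0.1   1.77 -0.    1.46 -0.56]
shift [1.2913 0.1482 0.007 ] turn [0.006 0.009 0.021]
red [(array([0.5792, 0.2598]), 60), (array([0.5815, 0.2611]), 86)]
yellow []
blue []
green []
```

{"method": "carry_out", "body": {"moves": [[0.8, 0.645, 0.074, 0, 0, 0, 0], [0.8, 0.645, 0.074, 0, 0, 0, 0], [0.8, 0.645, 0.074, 0, 0, 0, 0], [0.8, 0.645, 0.074, 0, 0, 0, 0], [0.8, 0.645, 0.074, 0, 0, 0, 0], [0.8, 0.645, 0.074, 0, 0, 0, 0], [0.8, 0.645, 0.074, 0, 0, 0, 0]]}}

```text
time: 27.18
tool_pos: [0.5372, 0.0096, 0.217]
tool_rot: [-0.004, 0.719, 0.695, -0.002]
contact_force: [-0.2, -0.2, -0.4]
gripper_width: 0.798
```

{"method": "carry_out", "body": {"moves": [[0.8, 0.645, 0.074, 0, 0, 0, 0], [0.8, 0.645, 0.074, 0, 0, 0, 0], [0.8, 0.645, 0.074, 0, 0, 0, 0], [0.8, 0.645, 0.074, 0, 0, 0, 0], [0.8, 0.645, 0.074, 0, 0, 0, 0], [0.8, 0.645, 0.074, 0, 0, 0, 0], [0.8, 0.645, 0.074, 0, 0, 0, 0]]}}

```text
time: 27.77
tool_pos: [0.577, 0.2656, 0.2167]
tool_rot: [-0.003, 0.719, 0.695, -0.003]
contact_force: [0.0, -0.4, 0.2]
gripper_width: 0.799
```

{"method": "carry_out", "body": {"moves": [[0.8, 0, 0, 0, 0, 0, 0], [0.8, 0, 0, 0, 0, 0, 0], [0.8, 0, 0, 0, 0, 0, 0], [0.8, 0, 0, 0, 0, 0, 0], [0.8, 0, 0, 0, 0, 0, 0], [0.8, 0, 0, 0, 0, 0, 0]]}}

```text
time: 28.27
tool_pos: [0.5784, 0.2599, 0.2202]
tool_rot: [-0.001, 0.722, 0.692, -0.001]
contact_force: [0.1, 0.7, 0.1]
gripper_width: 0.799
```

```bash
python3 -c "
from h import *
go((.5803,.2603,.08),-.05)
for k,v in tins().items():print(k,v)"
```

```text
t 28.27 pos [0.5784 0.2599 0.2202] w 0.799 F [0.1 0.7 0.1] q [0.3  0.08 1.6  0.   1.46 0.35]
shift [0.0011 0.0062 0.3505] turn [-0.008  0.     0.018]
red [(array([0.6062, 0.275 ]), 63), (array([0.6057, 0.276 ]), 74)]
yellow []
blue []
green []
```

{"method": "carry_out", "body": {"moves": [[0.8, 0, 0, 0, 0, 0, 0], [0.8, 0, 0, 0, 0, 0, 0], [0.8, 0, 0, 0, 0, 0, 0], [0.8, 0, 0, 0, 0, 0, 0], [0.8, 0, 0, 0, 0, 0, 0], [0.8, 0, 0, 0, 0, 0, 0], [0.8, 0, 0, 0, 0, 0, 0], [0.8, 0, 0, 0, 0, 0, 0]]}}

```text
time: 29.03
tool_pos: [0.5782, 0.2612, 0.2201]
tool_rot: [-0.001, 0.721, 0.693, -0.001]
contact_force: [1.3, -1.2, -0.7]
gripper_width: 0.801
```

```bash
python3 look.py i top side; python3 -c "
from h import *
for k,v in tins().items():print(k,v)
t=cv2.imread('pics/i_top.png');s=cv2.imread('pics/i_side.png')
f=lambda i:cv2.resize(i,(400,400),interpolation=cv2.INTER_CUBIC)
cv2.imwrite('pics/i.png',np.hstack([f(t[190:300,225:335]),f(s[190:310,295:415])]))
go((.606,.2755,.22),-.05)"
```

```text
red [(array([0.6059, 0.275 ]), 62), (array([0.6057, 0.276 ]), 74)]
yellow []
blue []
green []
t 29.23 pos [0.5782 0.2611 0.22  ] w 0.798 F [-0.1 -0.3 -0.3] q [0.31 0.08 1.6  0.   1.46 0.35]
shift [ 0.0386  0.068  -0.0002] turn [-0.008  0.     0.021]
```

View pics/i.png

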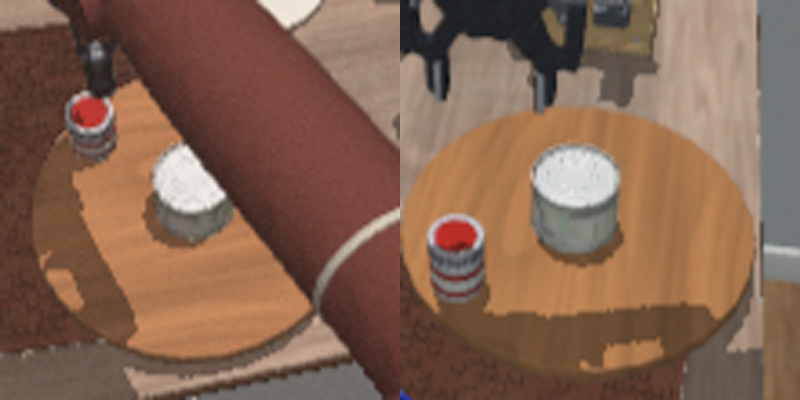

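```bash
python3 -c "
from h import *
print(ray('top',(250,220.8),.092),ray('side',(312.1,260.8),.092))
go((.6045,.2755,.08),-.05)"
```

```text
[0.60371219 0.27233409 0.092     ] [0.60502059 0.27804108 0.092     ]
t 29.23 pos [0.5782 0.2611 0.22  ] w 0.798 F [-0.1 -0.3 -0.3] q [0.31 0.08 1.6  0.   1.46 0.35]
shift [0.0385 0.0657 0.3499] turn [-0.008  0.     0.021]
```

{"method": "carry_out", "body": {"moves": [[0.8, 0.038, 0.066, 0, -0.008, 0, 0], [0.8, 0.038, 0.066, 0, -0.008, 0, 0], [0.8, 0.038, 0.066, 0.1, -0.008, 0, 0], [0.8, 0.038, 0.066, 0.2, -0.008, 0, 0], [0.8, 0.038, 0.066, 0.29, -0.008, 0, 0], [0.8, 0.038, 0.066, 0.35, -0.008, 0, 0], [0.8, 0.038, 0.066, 0.35, -0.008, 0, 0], [0.8, 0.038, 0.066, 0.35, -0.008, 0, 0]]}}

```text
time: 29.9
tool_pos: [0.6035, 0.2749, 0.0786]
tool_rot: [-0.001, 0.721, 0.693, -0.002]
contact_force: [0.3, 0.3, 1.3]
gripper_width: 0.804
```

{"method": "carry_out", "body": {"moves": [[0.65, 0, 0, 0, 0, 0, 0], [0.6, 0, 0, 0, 0, 0, 0], [0.5, 0, 0, 0, 0, 0, 0], [0.4, 0, 0, 0, 0, 0, 0], [0.3, 0, 0, 0, 0, 0, 0], [0.3, 0, 0, 0, 0, 0, 0], [0.3, 0, 0, 0, 0, 0, 0], [0.3, 0, 0, 0, 0, 0, 0]]}}

```text
time: 30.57
tool_pos: [0.6069, 0.2761, 0.0842]
tool_rot: [0.001, 0.721, 0.693, 0.003]
contact_force: [0.8, -0.3, 5.9]
gripper_width: 0.501
```

{"method": "carry_out", "body": {"moves": [[0.3, 0, 0, -0.05, 0, 0, 0], [0.3, 0, 0, -0.15, 0, 0, 0], [0.3, 0, 0, -0.25, 0, 0, 0], [0.3, 0, 0, -0.35, 0, 0, 0], [0.3, 0, 0, -0.42, 0, 0, 0], [0.3, 0, 0, -0.42, 0, 0, 0], [0.3, 0, 0, -0.42, 0, 0, 0]]}}

```text
time: 31.15
tool_pos: [0.6062, 0.2758, 0.2527]
tool_rot: [0.002, 0.721, 0.693, 0.003]
contact_force: [0.1, 0.3, -1.3]
gripper_width: 0.499
```

```bash
python3 -c "
from h import *
go((.5015,-.191,.25),-.0394)"
```

```text
t 31.15 pos [0.6062 0.2758 0.2527] w 0.499 F [ 0.1  0.3 -1.3] q [0.32 0.13 1.49 0.   1.51 0.35]
shift [-1.1764 -0.2154  0.0022] turn [ 0.014 -0.005 -0.   ]
```

{"method": "carry_out", "body": {"moves": [[0.3, -0.59, -0.108, 0, 0, 0, 0], [0.3, -0.59, -0.108, 0, 0, 0, 0], [0.3, -0.59, -0.108, 0, 0, 0, 0], [0.3, -0.59, -0.108, 0, 0, 0, 0], [0.3, -0.59, -0.108, 0, 0, 0, 0], [0.3, -0.59, -0.108, 0, 0, 0, 0], [0.3, -0.59, -0.108, 0, 0, 0, 0]]}}

```text
time: 31.73
tool_pos: [0.5502, 0.0365, 0.2459]
tool_rot: [-0.0, 0.723, 0.691, -0.002]
contact_force: [0.8, 1.0, -1.0]
gripper_width: 0.494
```

{"method": "carry_out", "body": {"moves": [[0.3, -0.588, -0.108, 0, 0.012, 0, 0], [0.3, -0.588, -0.108, 0, 0.012, 0, 0], [0.3, -0.588, -0.108, 0, 0.012, 0, 0], [0.3, -0.588, -0.108, 0, 0.012, 0, 0], [0.3, -0.588, -0.108, 0, 0.012, 0, 0], [0.3, -0.588, -0.108, 0, 0.012, 0, 0], [0.3, -0.588, -0.108, 0.15, 0.012, 0, 0], [0.3, -0.588, -0.108, 0.28, 0.012, 0, 0]]}}

```text
time: 32.4
tool_pos: [0.5008, -0.1946, 0.1658]
tool_rot: [0.001, 0.722, 0.692, -0.001]
contact_force: [-0.3, 0.9, -2.4]
gripper_width: 0.501
```

{"method": "carry_out", "body": {"moves": [[0.3, 0, 0, 0.04, 0, 0, 0], [0.3, 0, 0, 0.04, 0, 0, 0], [0.3, 0, 0, 0.04, 0, 0, 0], [0.3, 0, 0, 0.04, 0, 0, 0], [0.3, 0, 0, 0.04, 0, 0, 0], [0.3, 0, 0, 0.04, 0, 0, 0], [0.3, 0, 0, 0.04, 0, 0, 0], [0.3, 0, 0, 0.04, 0, 0, 0]]}}

```text
time: 33.07
tool_pos: [0.5002, -0.1923, 0.1498]
tool_rot: [-0.001, 0.721, 0.693, -0.002]
contact_force: [-0.2, -0.1, -1.0]
gripper_width: 0.501
```

```bash
python3 -c "
from h import *
go((.5015,-.1910,.0702),-.0394)"; python3 look.py j side top; python3 -c "
from h import *
t=cv2.imread('pics/j_top.png');s=cv2.imread('pics/j_side.png')
f=lambda i:cv2.resize(i,(400,400),interpolation=cv2.INTER_CUBIC)
cv2.imwrite('pics/j.png',np.hstack([f(t[150:260,345:455]),f(s[115:205,325:415])]))"
```

```text
t 33.07 pos [ 0.5002 -0.1923  0.1498] w 0.501 F [-0.2 -0.1 -1. ] q [-0.5  -0.09  1.9  -0.    1.34 -0.46]
shift [0.0035 0.0039 0.1991] turn [-0.008  0.002  0.   ]
```

View pics/j.png

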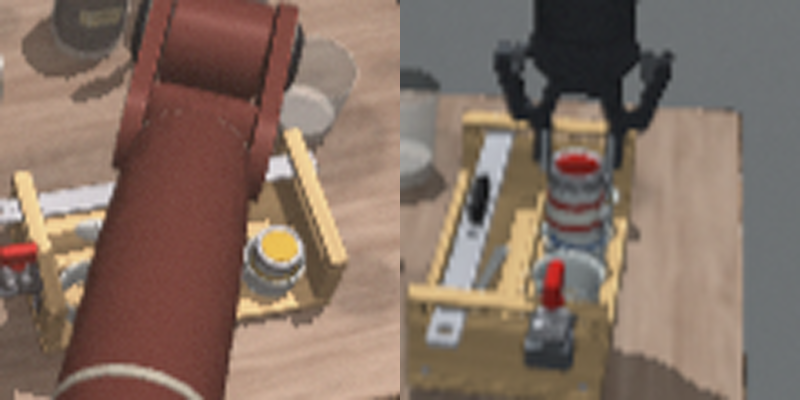

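```bash
python3 -c "
from h import *
s=cv2.imread('pics/j_side.png')[:,:,::-1]
uv,a=seg(s,0,(355,140,375,160),130,70);print(uv,a,ray('side',uv,.1576))"
```

```text
[364.53333333 151.6       ] 30 [ 0.5002977 -0.1919225  0.1576   ]
```

{"method": "carry_out", "body": {"moves": [[0.3, 0.003, 0.003, 0.05, -0.005, 0, 0], [0.3, 0.003, 0.003, 0.08, -0.005, 0, 0], [0.3, 0.003, 0.003, 0.1, -0.005, 0, 0], [0.3, 0.003, 0.003, 0.115, -0.005, 0, 0], [0.3, 0.003, 0.003, 0.125, -0.005, 0, 0], [0.3, 0.003, 0.003, 0.13, -0.005, 0, 0], [0.3, 0.003, 0.003, 0.13, -0.005, 0, 0], [0.3, 0.003, 0.003, 0.13, -0.005, 0, 0]]}}

```text
time: 33.83
tool_pos: [0.5009, -0.1912, 0.0971]
tool_rot: [-0.001, 0.721, 0.693, -0.001]
contact_force: [0.8, 0.6, -1.1]
gripper_width: 0.497
```

{"method": "carry_out", "body": {"moves": [[0.3, 0, 0, 0.015, 0, 0, 0], [0.3, 0, 0, 0.03, 0, 0, 0], [0.3, 0, 0, 0.045, 0, 0, 0], [0.3, 0, 0, 0.06, 0, 0, 0], [0.3, 0, 0, 0.066, 0, 0, 0], [0.3, 0, 0, 0.066, 0, 0, 0], [0.3, 0, 0, 0.066, 0, 0, 0], [0.3, 0, 0, 0.066, 0, 0, 0]]}}

```text
time: 34.5
tool_pos: [0.5004, -0.1909, 0.0701]
tool_rot: [-0.001, 0.721, 0.693, -0.001]
contact_force: [-1.1, 0.7, 0.5]
gripper_width: 0.499
```

{"method": "carry_out", "body": {"moves": [[0.65, 0, 0, 0, 0, 0, 0], [0.65, 0, 0, 0, 0, 0, 0], [0.65, 0, 0, 0, 0, 0, 0], [0.65, 0, 0, -0.08, 0, 0, 0], [0.5, 0, 0, -0.14, 0, 0, 0], [0, 0, 0, -0.14, 0, 0, 0], [0, 0, 0, -0.14, 0, 0, 0], [0, 0, 0, -0.14, 0, 0, 0]]}}

```text
time: 35.17
tool_pos: [0.5003, -0.1908, 0.1257]
tool_rot: [-0.002, 0.721, 0.693, -0.001]
contact_force: [-0.2, 0.1, -0.9]
gripper_width: 0.09
```

{"method": "carry_out", "body": {"moves": [[0, 0, 0, 0, 0, 0, 0], [0, 0, 0, 0.03, 0, 0, 0], [0, 0, 0, 0.06, 0, 0, 0], [0, 0, 0, 0.08, 0, 0, 0], [0, 0, 0, 0.1, 0, 0, 0], [0, 0, 0, 0.11, 0, 0, 0], [0, 0, 0, 0.118, 0, 0, 0], [0, 0, 0, 0.12, 0, 0, 0]]}}

```text
time: 35.83
tool_pos: [0.5006, -0.191, 0.0784]
tool_rot: [-0.002, 0.721, 0.693, -0.001]
contact_force: [-2.5, 1.3, 5.6]
gripper_width: -0.002
```

{"method": "carry_out", "body": {"moves": [[0, 0, 0, -0.05, 0, 0, 0], [0.2, 0, 0, -0.15, 0, 0, 0], [0.4, 0, 0, -0.2, 0, 0, 0], [0.4, 0, 0, -0.22, 0, 0, 0], [0.4, 0, 0, -0.22, 0, 0, 0], [0.4, 0, 0, -0.22, 0, 0, 0], [0.4, 0, 0, -0.22, 0, 0, 0], [0.4, 0, 0, -0.22, 0, 0, 0]]}}

```text
time: 36.5
tool_pos: [0.4996, -0.1903, 0.1638]
tool_rot: [-0.003, 0.721, 0.693, -0.002]
contact_force: [-0.3, -0.6, 0.3]
gripper_width: 0.398
```

```bash
python3 -c "
from h import *
go(rack((.4999,-.2221),-.0394,(.080,0,.17)),-.0394)"
```

```text
t 36.5 pos [ 0.4996 -0.1903  0.1638] w 0.398 F [-0.3 -0.6  0.3] q [-0.5  -0.11  1.88 -0.    1.37 -0.46]
shift [-0.0792  0.2038 -0.0171] turn [-0.014 -0.003 -0.   ]
```

{"method": "carry_out", "body": {"moves": [[0.4, -0.079, 0.204, 0, -0.01, 0, 0], [0.4, -0.079, 0.204, 0, -0.01, 0, 0], [0.4, -0.079, 0.204, 0, -0.01, 0, 0], [0.4, -0.079, 0.204, 0, -0.01, 0, 0], [0.4, -0.079, 0.204, 0, -0.01, 0, 0], [0.4, -0.079, 0.204, 0, -0.01, 0, 0], [0.4, -0.079, 0.204, 0, -0.01, 0, 0], [0.4, -0.079, 0.204, 0, -0.01, 0, 0]]}}

```text
time: 37.17
tool_pos: [0.5804, -0.2254, 0.1664]
tool_rot: [0.001, 0.721, 0.693, 0.001]
contact_force: [0.3, -0.6, 0.7]
gripper_width: 0.401
```

```bash
python3 -c "
from h import *
go(rack((.4999,-.2221),-.0394,(.081,0,.097)),-.0394)"; python3 look.py k side; python3 -c "
from h import *
s=cv2.imread('pics/k_side.png')
cv2.imwrite('pics/k.png',cv2.resize(s[110:230,300:440],(700,600),interpolation=cv2.INTER_CUBIC))"
```

```text
t 37.17 pos [ 0.5804 -0.2254  0.1664] w 0.401 F [ 0.3 -0.6  0.7] q [-0.49  0.09  1.68  0.    1.37 -0.45]
shift [0.0003 0.0007 0.1735] turn [ 0.004  0.    -0.   ]
```

View pics/k.png

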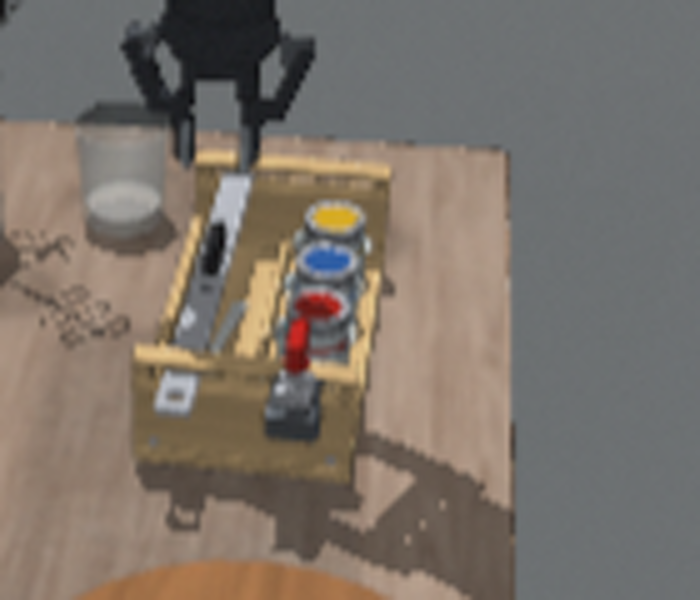

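{"method": "carry_out", "body": {"moves": [[0.4, 0, 0.001, 0.1, 0, 0, 0], [0.4, 0, 0.001, 0.174, 0, 0, 0], [0.4, 0, 0.001, 0.174, 0, 0, 0], [0.4, 0, 0.001, 0.174, 0, 0, 0], [0.1, 0, 0.001, 0.174, 0, 0, 0], [0, 0, 0.001, 0.174, 0, 0, 0], [0, 0, 0.001, 0.174, 0, 0, 0], [0, 0, 0.001, 0.174, 0, 0, 0]]}}

```text
time: 37.88
tool_pos: [0.5808, -0.2264, 0.0994]
tool_rot: [0.0, 0.721, 0.693, -0.001]
contact_force: [-8.1, 1.4, 6.3]
gripper_width: 0.118
```

{"method": "carry_out", "body": {"moves": [[0, 0, 0, 0, 0, 0, 0], [0, 0, -0.05, 0, 0, 0, 0], [0, 0, -0.1, 0, 0, 0, 0], [0, 0, -0.15, 0, 0, 0, 0], [0, 0, -0.19, 0, 0, 0, 0], [0, 0, -0.205, 0, 0, 0, 0], [0, 0, -0.205, 0, 0, 0, 0], [0, 0, -0.205, 0, 0, 0, 0]]}}

```text
time: 38.55
tool_pos: [0.501, -0.2234, 0.0993]
tool_rot: [0.002, 0.721, 0.693, 0.001]
contact_force: [-2.0, 1.1, 7.1]
gripper_width: 0.116
```

{"method": "carry_out", "body": {"moves": [[0, 0, -0.006, 0, 0, 0, 0], [0, 0, -0.01, 0, 0, 0, 0], [0, 0, -0.01, 0, 0, 0, 0], [0, 0, -0.01, 0, 0, 0, 0]]}}

```text
time: 38.88
tool_pos: [0.5006, -0.2234, 0.0994]
tool_rot: [0.006, 0.721, 0.693, 0.004]
contact_force: [10.5, 0.6, 0.1]
gripper_width: 0.116
```

{"method": "carry_out", "body": {"moves": [[0.4, 0, 0.008, 0, 0, 0, 0], [0.4, 0, 0.008, 0, 0, 0, 0], [0.4, 0, 0.008, 0, 0, 0, 0], [0.45, 0, 0.008, -0.1, 0, 0, 0], [0.45, 0, 0.008, -0.2, 0, 0, 0], [0.45, 0, 0.008, -0.28, 0, 0, 0], [0.45, 0, 0.008, -0.28, 0, 0, 0], [0.45, 0, 0.008, -0.28, 0, 0, 0]]}}

```text
time: 39.55
tool_pos: [0.4998, -0.2234, 0.2113]
tool_rot: [0.003, 0.721, 0.693, 0.001]
contact_force: [-0.4, 0.1, -0.4]
gripper_width: 0.451
```

```bash
python3 -c "
from h import *
go((.5075,-.0525,.21),-.0394)"
```

```text
t 39.55 pos [ 0.4998 -0.2234  0.2113] w 0.451 F [-0.4  0.1 -0.4] q [-0.56 -0.12  1.82  0.    1.44 -0.52]
shift [0.4277 0.0022 0.002 ] turn [ 0.012  0.006 -0.   ]
```

{"method": "carry_out", "body": {"moves": [[0.45, 0.2, 0.001, 0, 0.008, 0.004, 0], [0.45, 0.428, 0.002, 0, 0.008, 0.004, 0], [0.45, 0.428, 0.002, 0, 0.008, 0.004, 0], [0.45, 0.428, 0.002, 0, 0.008, 0.004, 0], [0.45, 0.428, 0.002, 0, 0.008, 0.004, 0], [0.45, 0.428, 0.002, 0, 0.008, 0.004, 0], [0.45, 0.428, 0.002, 0, 0.008, 0.004, 0], [0.45, 0.428, 0.002, 0, 0.008, 0.004, 0]]}}

```text
time: 40.22
tool_pos: [0.5058, -0.0525, 0.2072]
tool_rot: [-0.002, 0.721, 0.693, -0.001]
contact_force: [-0.2, -0.3, -0.3]
gripper_width: 0.449
```

{"method": "carry_out", "body": {"moves": [[0.45, 0, 0, 0, 0, 0, 0], [0.45, 0, 0, 0, 0, 0, 0], [0.45, 0, 0, 0, 0, 0, 0], [0.45, 0, 0, 0, 0, 0, 0], [0.45, 0, 0, 0, 0, 0, 0]]}}

```text
time: 40.63
tool_pos: [0.5062, -0.0519, 0.2083]
tool_rot: [-0.002, 0.721, 0.693, -0.0]
contact_force: [0.6, -0.6, -0.6]
gripper_width: 0.448
```

```bash
python3 -c "
from h import *
s=manip.grab_frame('side')
uv,a=seg(s,0,(345,165,375,195),150,80);print(uv,a,proj('side',(.5075,-.0525,.14)))
go((.5075,-.0525,.129),-.0394)"
```

```text
[359.15151515 178.66666667] 33 [[359.0821347  178.36225539]]
t 40.68 pos [ 0.5063 -0.0518  0.2082] w 0.45 F [-1.   0.   0.8] q [-0.25 -0.21  1.9   0.    1.46 -0.21]
shift [-0.0021  0.0037  0.1981] turn [-0.005 -0.004 -0.001]
```

{"method": "carry_out", "body": {"moves": [[0.45, -0.002, 0.003, 0.09, 0, 0, 0], [0.45, -0.002, 0.003, 0.17, 0, 0, 0], [0.45, -0.002, 0.003, 0.198, 0, 0, 0], [0.45, -0.002, 0.003, 0.198, 0, 0, 0], [0.45, -0.002, 0.003, 0.198, 0, 0, 0], [0.2, -0.002, 0.003, 0.198, 0, 0, 0], [0, -0.002, 0.003, 0.198, 0, 0, 0], [0, -0.002, 0.003, 0.198, 0, 0, 0]]}}

```text
time: 41.35
tool_pos: [0.5076, -0.0526, 0.1317]
tool_rot: [-0.001, 0.721, 0.693, -0.0]
contact_force: [-5.4, 0.3, 6.2]
gripper_width: 0.127
```

{"method": "carry_out", "body": {"moves": [[0, 0, 0, 0, 0, 0, 0], [0, 0, 0, 0, 0, 0, 0], [0, 0, 0, 0, 0, 0, 0], [0, 0, 0, 0, 0, 0, 0]]}}

```text
time: 41.68
tool_pos: [0.5076, -0.0526, 0.1317]
tool_rot: [-0.001, 0.721, 0.693, -0.0]
contact_force: [-5.0, 0.3, 6.3]
gripper_width: 0.123
```

{"method": "carry_out", "body": {"moves": [[0, 0, -0.003, -0.008, 0, 0, 0], [0, 0, -0.003, -0.017, 0, 0, 0], [0, 0, -0.003, -0.017, 0, 0, 0], [0, 0, -0.003, -0.017, 0, 0, 0], [0, 0, -0.003, -0.017, 0, 0, 0]]}}

```text
time: 42.1
tool_pos: [0.5072, -0.0525, 0.1357]
tool_rot: [0.0, 0.721, 0.693, 0.001]
contact_force: [6.5, -3.0, -8.8]
gripper_width: 0.126
```

{"method": "carry_out", "body": {"moves": [[0, 0, 0.0015, -0.003, 0, 0, 0], [0, 0, 0.0015, -0.003, 0, 0, 0], [0, 0, 0.0015, -0.003, 0, 0, -0.2], [0, 0, 0.0015, -0.003, 0, 0, -0.4], [0, 0, 0.0015, -0.003, 0, 0, -0.6], [0, 0, 0.0015, -0.003, 0, 0, -0.8], [0, 0, 0.0015, -0.003, 0, 0, -0.8], [0, 0, 0.0015, -0.003, 0, 0, -0.8]]}}

```text
time: 42.77
tool_pos: [0.5077, -0.0524, 0.1366]
tool_rot: [0.0, 0.569, 0.822, 0.001]
contact_force: [7.0, -1.9, -9.6]
gripper_width: 0.123
```

{"method": "carry_out", "body": {"moves": [[0, 0, 0, 0, 0, 0, -0.2], [0, 0, 0, 0, 0, 0, -0.4], [0, 0, 0, 0, 0, 0, -0.6], [0, 0, 0, 0, 0, 0, -0.8], [0, 0, 0, 0, 0, 0, -1], [0, 0, 0, 0, 0, 0, -1], [0, 0, 0, 0, 0, 0, -1]]}}

```text
time: 43.35
tool_pos: [0.5081, -0.052, 0.1368]
tool_rot: [0.001, 0.348, 0.938, 0.002]
contact_force: [8.5, -0.7, -10.5]
gripper_width: 0.124
```

{"method": "carry_out", "body": {"moves": [[0, 0, 0, 0, 0, 0, -0.2], [0, 0, 0, 0, 0, 0, -0.4], [0, 0, 0, 0, 0, 0, -0.6], [0, 0, 0, 0, 0, 0, -0.8], [0, 0, 0, 0, 0, 0, -0.9], [0, 0, 0, 0, 0, 0, -0.9], [0, 0, 0, 0, 0, 0, -0.9]]}}

```text
time: 43.93
tool_pos: [0.5083, -0.0515, 0.1368]
tool_rot: [0.001, 0.13, 0.992, 0.002]
contact_force: [8.5, 0.9, -10.7]
gripper_width: 0.127
```

{"method": "carry_out", "body": {"moves": [[0, -0.002, 0, 0, 0, 0, -0.2], [0, -0.002, 0, 0, 0, 0, -0.4], [0, -0.002, 0, 0, 0, 0, -0.45], [0, -0.002, 0, 0, 0, 0, -0.45], [0, -0.002, 0, 0, 0, 0, -0.45], [0, -0.002, 0, 0, 0, 0, -0.45]]}}

```text
time: 44.43
tool_pos: [0.5083, -0.0513, 0.1364]
tool_rot: [0.0, 0.018, 1.0, 0.002]
contact_force: [7.9, 2.6, -9.7]
gripper_width: 0.124
```

{"method": "carry_out", "body": {"moves": [[0, 0, 0, 0.01, 0, 0, 0], [0, 0, 0, 0.02, 0, 0, 0], [0, 0, 0, 0.03, 0, 0, 0], [0, 0, 0, 0.037, 0, 0, 0], [0, 0, 0, 0.037, 0, 0, 0], [0, 0, 0, 0.037, 0, 0, 0]]}}

```text
time: 44.93
tool_pos: [0.5085, -0.0513, 0.1232]
tool_rot: [0.0, 0.018, 1.0, 0.002]
contact_force: [3.7, 4.4, -1.9]
gripper_width: 0.127
```

{"method": "carry_out", "body": {"moves": [[0.2, 0, 0, 0, 0, 0, 0], [0.45, 0, 0, 0, 0, 0, 0], [0.45, 0, 0, 0, 0, 0, 0], [0.45, 0, 0, 0, 0, 0, 0], [0.45, 0, 0, -0.08, 0, 0, 0], [0.45, 0, 0, -0.18, 0, 0, 0], [0.45, 0, 0, -0.25, 0, 0, 0], [0.45, 0, 0, -0.25, 0, 0, 0]]}}

```text
time: 45.6
tool_pos: [0.5111, -0.0536, 0.2305]
tool_rot: [0.005, 0.018, 1.0, -0.001]
contact_force: [0.6, 0.1, 1.6]
gripper_width: 0.449
```

{"method": "carry_out", "body": {"moves": [[0.45, 0, 0.4, 0, 0, 0, 0], [0.45, 0, 0.6, -0.1, 0, 0, 0], [0.45, 0, 0.6, -0.1, 0, 0, 0], [0.45, 0, 0.6, -0.1, 0, 0, 0], [0.45, 0, 0.6, -0.1, 0, 0, 0], [0.45, 0, 0.6, -0.1, 0, 0, 0], [0.45, 0, 0.6, -0.1, 0, 0, 0], [0.45, 0, 0.6, -0.1, 0, 0, 0]]}}

```text
time: 46.27
tool_pos: [0.516, 0.1886, 0.2628]
tool_rot: [-0.001, 0.016, 1.0, 0.001]
contact_force: [-0.8, 0.3, 0.2]
gripper_width: 0.448
```

```bash
python3 look.py z top side; python3 -c "
from h import *
t=cv2.imread('pics/z_top.png');s=cv2.imread('pics/z_side.png')
k1,a1=seg(t[:,:,::-1],0,(340,205,360,240),150,80);k2,a2=seg(s[:,:,::-1],0,(345,170,372,195),150,80)
print(k1,a1,k2,a2)
print(manip.state()['contact_force'])
a=cv2.resize(t[180:260,335:445],(400,291),interpolation=cv2.INTER_CUBIC);b=cv2.resize(s[110:230,300:440],(400,343),interpolation=cv2.INTER_CUBIC)
o=np.zeros((540,800,3),np.uint8);o[:291,:400]=a;o[:343,400:]=b;o[295:,:392]=cv2.resize(t,(392,245))
cv2.imwrite('pics/z.png',o)"
```

```text
[349.575 220.825] 40 [360.07142857 181.26785714] 56
[-0.47015873  0.21270552  0.18501342]
```

View pics/z.png

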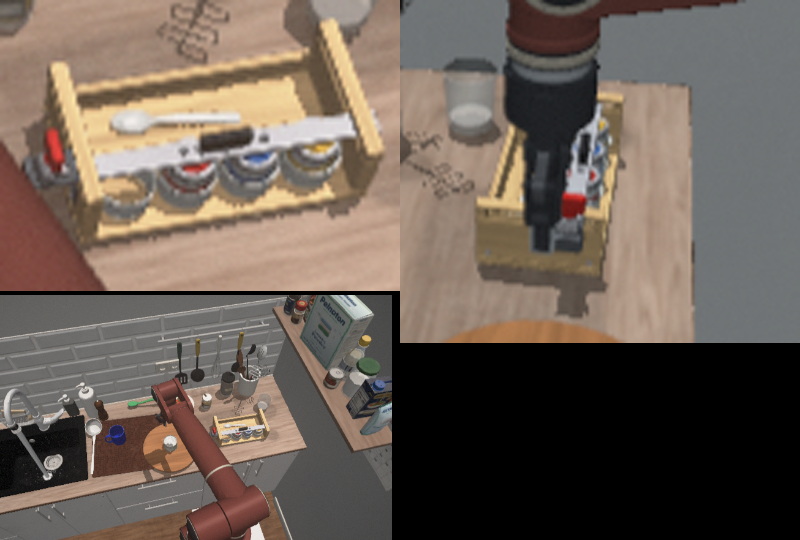

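{"method": "carry_out", "body": {"moves": [[0.45, 0, 0, 0, 0, 0, 0], [0.45, 0, 0, 0, 0, 0, 0], [0.45, 0, 0, 0, 0, 0, 0], [0.45, 0, 0, 0, 0, 0, 0], [0.45, 0, 0, 0, 0, 0, 0], [0.45, 0, 0, 0, 0, 0, 0]]}}

```text
time: 46.87
tool_pos: [0.5162, 0.1869, 0.2627]
tool_rot: [-0.001, 0.018, 1.0, 0.001]
contact_force: [0.2, 0.4, -0.3]
gripper_width: 0.449
```

```bash
python3 -c "
from plant import manip
print(manip.job_done())"
```

```text
the job is handed in; nothing more can be done
None
```

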